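# Weigh the paste jar from the back of the bottle tray

### The arm

A 7-joint arm with a two-finger parallel gripper is mounted at the origin on the work surface. World frame = base frame: x ahead of the robot, y to its left, z up, the work surface at z = 0. Lengths are in m, angles in rad, forces in N, time in s.
With the tool pointing down it reaches from about 0.4 to 0.85 m from the base axis. Payload 10.4 kg.
Tool frame: the origin (TCP) lies between the finger pads; the fingertips stand tips_ahead ahead of it and the grasp point (between the pads) lies 11 mm behind it (tips_ahead is the distance from the TCP to the fingertips, in m); z points along the fingers, x is the direction in which the jaws open and shut, and the axes are right-handed (so a half turn about z gives the same grasp; the last joint's range is limited). The gripper opens to 87 mm and grips with 3 to 60 N. Pads are 19 mm wide; open, the fingers measure 117 mm over their backs; the gripper's body (75 mm by 190 mm) begins 51 mm behind the grasp point.
Start: joints at [-0.023, 0.332, -0.065, 1.46, 0.022, 1.35, -0.088], TCP at [0.625, 0, 0.231] pointing down, gripper open.
Joint ranges: [-2.6, 2.6], [-0.5, 2.12], [-1.47, 1.34], [0.16, 2.42], [-1.27, 4.41], [0.06, 2.06], [-2.6, 2.6]. Speed limits (rad/s): [2.22, 2.22, 2.79, 2.79, 3.14, 3.14, 3.14].

### API

Orientations are given as a unit quaternion [x, y, z, w].
In Python, from bench import read_state, camera, close_job, tips_ahead gives the robot as it stands.
- The arm moves only by the tool arm_command, never from a script. Its argument "commands" is a list that holds one entry, the list of rows, each a list of 7 numbers: the turn, a rotation vector about the tool's x, y, z in rad, then the shift along the tool's x, y, z in m, then the opening in per cent of the stroke, from 0 (shut) to 100 (fully open). In form: [[[rx, ry, rz, x, y, z, claw], ...]]. A call has 1 to 20 rows; each row shifts and turns the commanded pose from where the row before left it, along the tool's axes as they then stand; what a row does not reach is not made up. A row lasts 1/8 s, in which the tool goes at most 62.5 mm and 10.7 degrees, less where a joint would pass 70% of its speed; a pose out of reach is approached as far as the arm can. A call with a gripper value outside its range is refused whole. The fingers move at their own pace and stop on an object; "newtons" is the grip in N (left out, the last holds). Time passes only in rows, so rows that do not move let the fingers close. It gives the time, the measured TCP pose, the force and the opening at its end, in the units of the state.
- read_state(): the state, without advancing time (a new reading comes with each control period).
- camera(name): name is "scene" or "side" or "wrist"; returns a dict with "frame" (400x640x3 uint8, red, green, blue), "vfov" (degrees; the focal length in pixels is half the picture's height over the tangent of half this angle, whatever the lens; pixels are square), "cx", "cy" (the principal point, pixels), "R" (3x3) and "t" (3): a world point X has camera coordinates R X + t. Camera axes: x right, y down, z forward; pixel columns grow to the right and rows downward; lengths in m; the calibration is good to about 2 mm. The wrist camera is an equidistant fisheye: a pixel r from the principal point sees the ray r / f radians off the axis. A picture is of the moment at which its call begins. There is no depth.
- close_job(): hands the job in, once; it reports no verdict.
The state is a dict: "time": time; "joint_positions": joint angles; "joint_vel": joint speeds; "joint_torque": joint torques, N m; "ee_pos": TCP position; "eef_rot": TCP orientation; "ft_force": force on the tool from outside, world axes, zero at the start; "torque": the same for the moment, N m; "width": finger opening in m.
Only numpy, scipy, OpenCV 4.12 (cv2) and the standard library are available. Lean on these libraries where they do the work, as an engineer would, in place of code of your own. Each camera call takes 0.05 s, during which the arm holds its last target.

### The job

The squat paste jar stands hemmed in at the back of the grey bench tray: first clear the three tall bottles around it onto the steel side tray, then set the jar gently on the middle of the balance's pan, and only then put every bottle back in the grey tray just where it stood at the start. Keep jar and bottles upright throughout and leave the beaker, the brush and the pressing weight alone.

Things in the scene. Friction and masses are not known exactly. Their poses are not given: they have to be found in the camera images.
- amber_bottle_center (a point): Tall brown glass bottle with a paper label and a black screw cap, the tallest of the three. 172 mm tall; body 56 mm across and straight up to 116 mm, sloping shoulder up to 134 mm; ribbed cap 34 mm across from 138 mm to the top. About 0.36 kg. The point is on its axis, half-way up (86 mm above its underside); z is up along the bottle, its turn about z is of no account. Lift it by the cap.
- white_bottle_center (a point): White plastic bottle with a wide white screw cap, of middle height. 156 mm tall; body 56 mm across and straight up to 114 mm, shoulder up to 124 mm; ribbed cap 40 mm across from 125 mm to the top. About 0.26 kg. The point is on its axis, half-way up (78 mm above its underside); z is up along the bottle. Lift it by the cap.
- metal_bottle_center (a point): Bare aluminium bottle with a narrow black screw cap, the shortest of the three. 146 mm tall; body 56 mm across and straight up to 108 mm, shoulder up to 117 mm; ribbed cap 28 mm across from 116 mm to the top. About 0.28 kg. The point is on its axis, half-way up (73 mm above its underside); z is up along the bottle. Lift it by the cap.
- paste_jar_center (a point): Squat round jar, white with a flat aluminium lid, 54 mm across and 56 mm tall, about 0.17 kg. It stands at the back (far side) of the grey tray with the three bottles about 4 mm off its wall, one in front of it and one on either side. The point is on its axis, half-way up (28 mm above its underside).
- bench_tray: Shallow grey plastic tray fixed to the bench, 150 mm (its x) by 190 mm (its y), rim 22 mm high, walls and floor 4 mm thick; jar and bottles nearly fill it. Origin at the centre of its underside, on the bench; x points to its far side, z up. At the start the jar stands on its floor at x = +32 mm, y = 0 and the three bottles at (-27, 0), (+10, +55) and (+10, -55) mm; which bottle is at which place differs from start to start.
- steel_tray: Empty shallow stainless steel tray fixed to the bench beside the grey one (left or right differs), the side area. 280 mm (its x) by 150 mm (its y), rim 18 mm high, walls and floor 3 mm thick, with a low wire handle at each short end. Origin at the centre of its underside, on the bench; z up. The three bottles fit in a row along x.
- pan_top (a point): Middle of the upper face of the flat round steel pan (120 mm across) of a white top-pan laboratory balance, fixed to the bench beside the grey tray, on the other side from the steel tray. The face is 70 mm above the bench and does not give way; nothing rises above it. The balance is 240 mm (x, from 158 mm nearer to 80 mm beyond the pan's middle) by 170 mm (y); x points away from its display, z up.
- beaker_center (a point): Bystander: empty glass beaker, 72 mm across, 90 mm tall, standing beyond the grey tray. The point is on its axis, half-way up.
- weight_center (a point): Bystander: round steel pressing weight with a dark knob, 64 mm across, 48 mm tall, standing beyond the grey tray. The point is on its axis, half-way up.
- brush_center (a point): Bystander: flat paste brush lying on the bench between the robot and the grey tray, 218 mm long along its own y, from 130 mm (handle end) on the -y side to 88 mm (bristles) on the +y side of the point, at most 34 mm wide, 12 mm high.

How it is judged:
By the outcome, as a careful person would: the job done as asked, in the order asked, and still so for the second after the job is handed in, with the robot touching nothing.
It also fails if it takes over 141 s, if anything falls off the work surface, if the arm or the gripper's body presses on something with over 40 N, if the wrist force passes 120 N, or if a joint passes its speed limit or range.

## Working session

There is one attempt and no reset: what is moved stays moved. The work goes in short steps, Python scripts to look and compute and a tool call to move; the robot and the scene stay as the last step left them, time stands still between calls to the robot, and variables do not carry over. Pictures are saved under pics/ and viewed, and the job is handed in when it is done.

Besides the shell and the picture viewer there is one more tool, called after "Request:" as name(argument=value, ...), one argument or row to a line, values as JSON. arm_command: Moves the arm, as the interface text tells. Its arguments: {"type":"object","properties":{"commands":{"type":"array"},"newtons":{"type":"number"}},"required":["commands"]}

```bash
mkdir -p pics; ls; python3 - <<'E'
from bench import read_state, camera, tips_ahead
import cv2
print(tips_ahead if not callable(tips_ahead) else tips_ahead())
s=read_state()
for k in s: print(k,s[k])
for n in ["scene","side","wrist"]:
    c=camera(n); cv2.imwrite(f"pics/{n}0.png",c["frame"][:,:,::-1]); print(n,c["vfov"],c["cx"],c["cy"],c["R"],c["t"])
E
```

```text
pics
0.008
time 0.0
joint_positions [-0.0226472   0.33288155 -0.06469188  1.46093161  0.02154315  1.34989919
 -0.08847043]
joint_vel [-6.34259393e-05  5.18961865e-04 -1.58214313e-03  7.92783796e-05
  3.45067342e-04  2.29256709e-04 -2.81979817e-04]
joint_torque [-1.20520472e-04 -6.23245955e+01  2.44190963e-02 -3.89891267e+01
 -6.13984605e-02  3.97891912e-02  1.87085252e-04]
ee_pos [6.24625790e-01 3.83597815e-05 2.29752489e-01]
eef_rot [ 9.99999745e-01  3.86883698e-05 -7.13759961e-04  6.52193257e-06]
ft_force [ 0.01215561  0.23237366 -0.50046211]
torque [-0.02687379  0.00255569 -0.01855382]
width 0.08705030093245111
scene 55.02982080583363 319.3570181346453 198.00474386735425 [[ 0.04577119  0.99890854  0.00931281]
 [ 0.75571874 -0.02852815 -0.65427466]
 [-0.65329487  0.03698479 -0.75619967]] [-0.02031868 -0.3806262   1.44615862]
side 44.42251986823296 327.38756136902975 190.89438389740843 [[-0.85880511 -0.51192015  0.01978765]
 [-0.31604112  0.49900513 -0.80691505]
 [ 0.40320193 -0.69923647 -0.59033597]] [0.50372602 0.23543288 1.01565816]
wrist 65.70646984690485 316.4255112111433 199.1998548018137 [[ 9.99998738e-01 -5.69063218e-04 -1.48336587e-03]
 [-1.82606684e-04 -9.68633469e-01  2.48493803e-01]
 [-1.57824651e-03 -2.48493218e-01 -9.68632350e-01]] [-0.62268076 -0.02861177  0.38959796]
```

View pics/scene0.png

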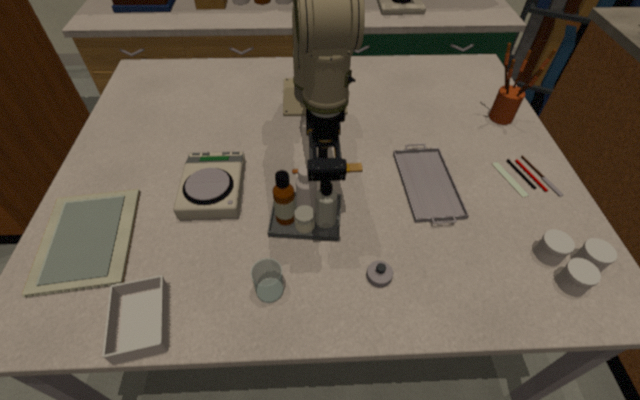

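View pics/side0.png

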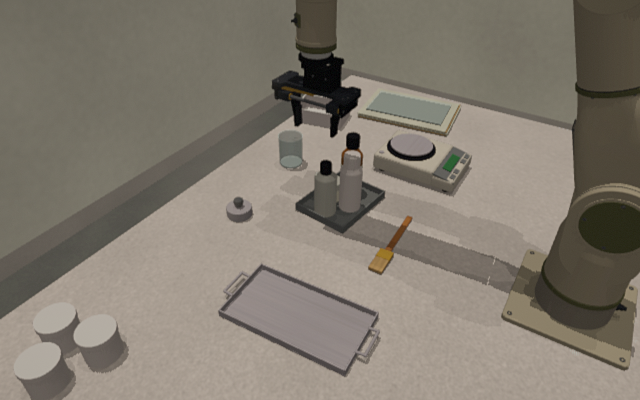

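View pics/wrist0.png

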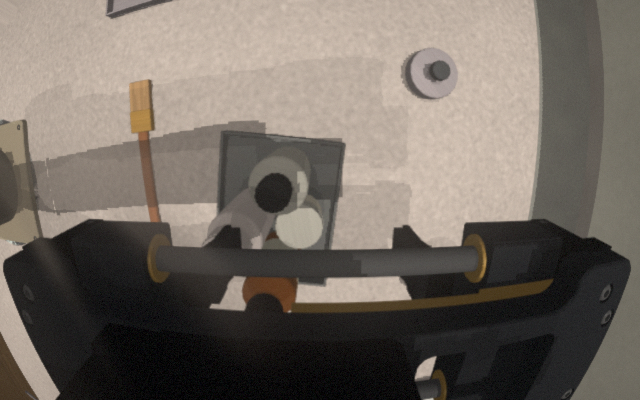

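```bash
cat > h.py <<'E'
import numpy as np, cv2
from bench import read_state, camera
from scipy.spatial.transform import Rotation as Rot
def ray(c,u,v,name):
    f=200/np.tan(np.radians(c["vfov"])/2); x=(u-c["cx"]);y=(v-c["cy"])
    if name=="wrist":
        r=np.hypot(x,y); th=r/f; d=np.array([x/r*np.sin(th),y/r*np.sin(th),np.cos(th)]) if r>0 else np.array([0,0,1.])
    else: d=np.array([x/f,y/f,1.])
    R=np.array(c["R"]);t=np.array(c["t"])
    return -R.T@t, R.T@(d/np.linalg.norm(d))
def onz(c,u,v,name,z):
    o,d=ray(c,u,v,name); return (o+d*(z-o[2])/d[2]).round(4)
def proj(c,X,name):
    f=200/np.tan(np.radians(c["vfov"])/2); p=np.array(c["R"])@np.array(X)+np.array(c["t"])
    if name=="wrist":
        r=np.hypot(p[0],p[1]); th=np.arctan2(r,p[2]); return np.array([c["cx"]+f*th*p[0]/r,c["cy"]+f*th*p[1]/r])
    return np.array([c["cx"]+f*p[0]/p[2],c["cy"]+f*p[1]/p[2]])
def crop(c,x0,y0,x1,y1,k,fn):
    cv2.imwrite(fn,cv2.resize(c["frame"][y0:y1,x0:x1,::-1],None,fx=k,fy=k,interpolation=cv2.INTER_CUBIC))
E
python3 - <<'E'
from h import *
import pickle
cs={n:camera(n) for n in ["scene","side","wrist"]}; pickle.dump(cs,open("c0.pkl","wb"))
crop(cs["scene"],170,140,370,250,4,"pics/s1.png")
crop(cs["scene"],370,130,480,230,6,"pics/s2.png")
crop(cs["side"],210,120,390,370,2.4,"pics/d1.png")
crop(cs["wrist"],190,110,370,310,3,"pics/w1.png")
E
```

```text
(no output)
```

View pics/s1.png

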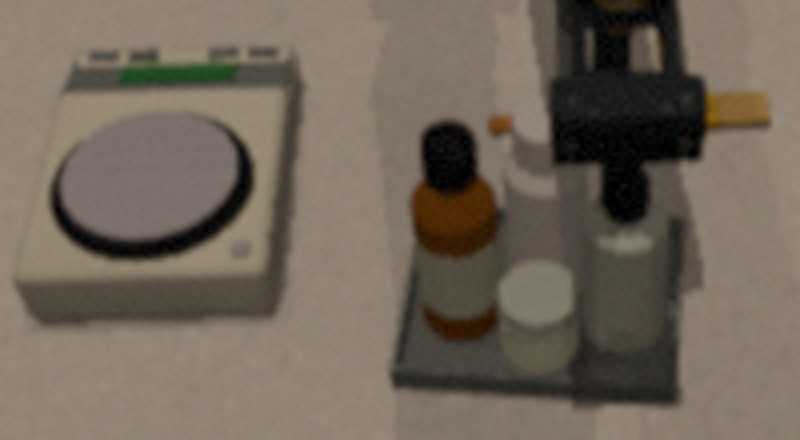

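View pics/s2.png

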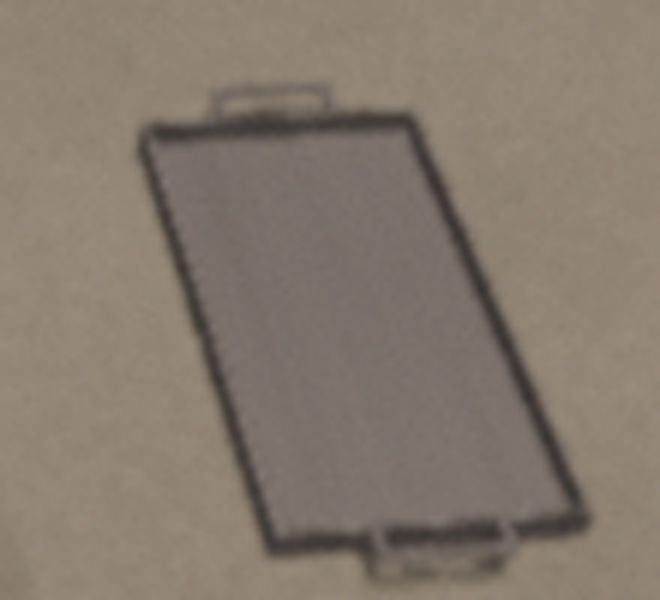

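View pics/w1.png

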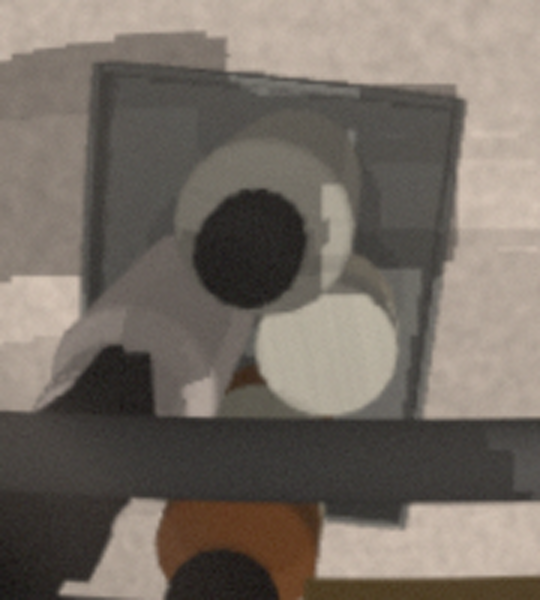

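View pics/d1.png

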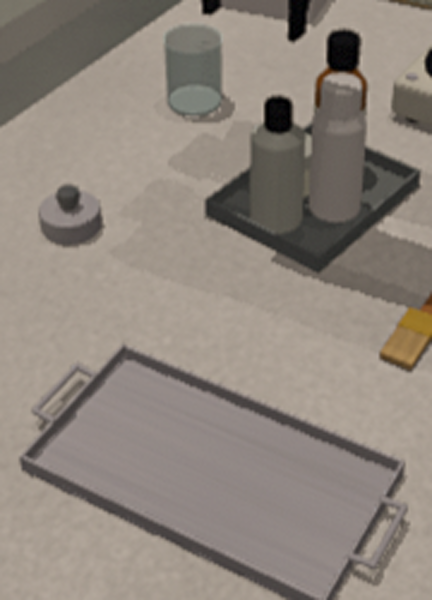

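```bash
python3 - <<'E'
from h import *
import pickle
cs=pickle.load(open("c0.pkl","rb"))
def P(n,cr,x0,y0,k,z): 
    u=x0+(cr[0]+.5)/k-.5; v=y0+(cr[1]+.5)/k-.5
    return onz(cs[n],u,v,n,z)
w=lambda a,z:P("wrist",a,190,110,3,z)
s=lambda a,z:P("scene",a,170,140,4,z)
s2=lambda a,z:P("scene",a,370,130,6,z)
d=lambda a,z:P("side",a,210,120,2.4,z)
print("tray wrist",w((97,63),.022),w((463,98),.022),w((405,525),.022))
print("tray scene",s((395,375),.022),s((678,393),.022))
print("tray side",d((208,207),.022),d((318,262),.022),d((418,178),.022))
print("jar",w((327,353),.06),s((537,293),.06))
print("metal",w((250,247),.15),d((278,105),.15))
print("amber",s((449,130),.176),d((344,41),.176))
print("white",d((341,82),.16))
print("steel scene",[s2(a,.018) for a in [(145,130),(415,118),(585,520),(270,545)]])
print("steel side",[d(a,.018) for a in [(125,350),(403,463),(330,597),(25,463)]])
im=cs["scene"]["frame"].astype(int)
# pan: 
x0,y0,x1,y1=178,160,245,210
sub=cs["scene"]["frame"][y0:y1,x0:x1]
hsv=cv2.cvtColor(sub,cv2.COLOR_RGB2HSV)
print(sub[24,30],sub[24,3],sub[40,40])
lab=cv2.cvtColor(sub,cv2.COLOR_RGB2LAB).astype(int)
ref=lab[20:28,26:36].reshape(-1,3).mean(0)
m=(np.abs(lab-ref).sum(2)<22).astype(np.uint8)
m=cv2.morphologyEx(m,cv2.MORPH_OPEN,np.ones((3,3)))
cn=max(cv2.findContours(m,0,cv2.CHAIN_APPROX_NONE)[0],key=cv2.contourArea)
pts=np.array([onz(cs["scene"],p[0][0]+x0,p[0][1]+y0,"scene",.07)[:2] for p in cn],np.float32)
(cc,r)=cv2.minEnclosingCircle(pts);print("pan",cc,r,cv2.fitEllipse(pts))
for n in cs: print(n,-np.array(cs[n]["R"]).T@cs[n]["t"])
E
```

```text
tray wrist [0.5101 0.0606 0.022 ] [0.6553 0.0445 0.022 ] [ 0.634  -0.1419  0.022 ]
tray scene [ 0.64   -0.1429  0.022 ] [0.6615 0.0413 0.022 ]
tray side [0.6479 0.0499 0.022 ] [0.5071 0.0654 0.022 ] [ 0.4836 -0.1143  0.022 ]
jar [ 0.6033 -0.0466  0.06  ] [ 0.6052 -0.0485  0.06  ]
metal [0.5893 0.0146 0.15  ] [0.5873 0.0131 0.15  ]
amber [ 0.5686 -0.099   0.176 ] [ 0.5719 -0.0921  0.176 ]
white [ 0.5481 -0.0435  0.16  ]
steel scene [array([0.331 , 0.2427, 0.018 ]), array([0.3267, 0.3892, 0.018 ]), array([0.6006, 0.399 , 0.018 ]), array([0.6094, 0.2514, 0.018 ])]
steel side [array([0.5975, 0.2606, 0.018 ]), array([0.3259, 0.2445, 0.018 ]), array([0.3167, 0.3851, 0.018 ]), array([0.5885, 0.407 , 0.018 ])]
[123 114 107] [149 137 116] [21 22 17]
pan (0.49294692277908325, -0.31336644291877747) 0.06165838614106178 ((0.49497151374816895, -0.31328868865966797), (0.11600768566131592, 0.11647937446832657), 146.0294647216797)
scene [ 1.23334437 -0.04404793  0.84473981]
side [0.09749362 0.85057051 0.77958633]
wrist [0.62336797 0.06874884 0.38392285]
```

Request:
arm_command(
  commands=[
    [[0, 0, 0, -0.01, 0.02, -0.012, 100], [0, 0, 0, -0.015, 0.03, -0.015, 80], [0, 0, 0, -0.015, 0.03, -0.015, 65], [0, 0, 0, -0.01, 0.02, -0.008, 60], [0, 0, 0, 0, 0, 0, 60]],
  ],
  newtons=30,
)

```text
time: 0.92
ee_pos: [0.5743, -0.1032, 0.2823]
eef_rot: [1.0, -0.002, 0.001, 0.001]
ft_force: [0.3, 0.3, -0.0]
width: 0.0566
```

```bash
python3 - <<'E'
from h import *
import pickle
s=read_state(); print(s["time"],s["ee_pos"],s["eef_rot"],s["width"],s["ft_force"])
c=camera("wrist"); pickle.dump(c,open("c1.pkl","wb"))
cv2.imwrite("pics/w2.png",c["frame"][:,:,::-1])
crop(c,190,60,390,240,4,"pics/w2c.png")
E
```

```text
0.925 [ 0.57432358 -0.10322948  0.28230132] [ 9.99996565e-01 -2.26416632e-03  1.18738197e-03  5.78099435e-04] 0.05662192298843323 [ 0.29939292  0.30901821 -0.01976942]
```

View pics/w2.png

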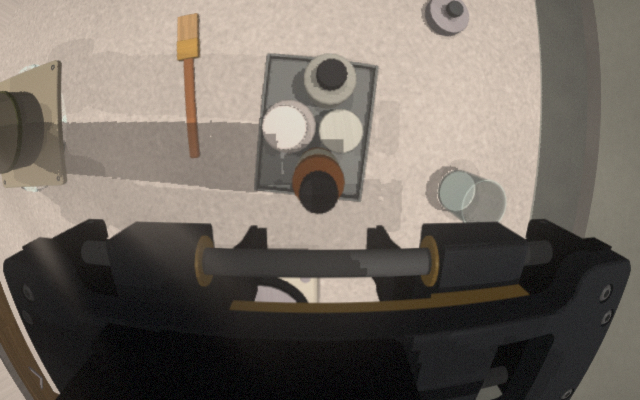

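View pics/w2c.png

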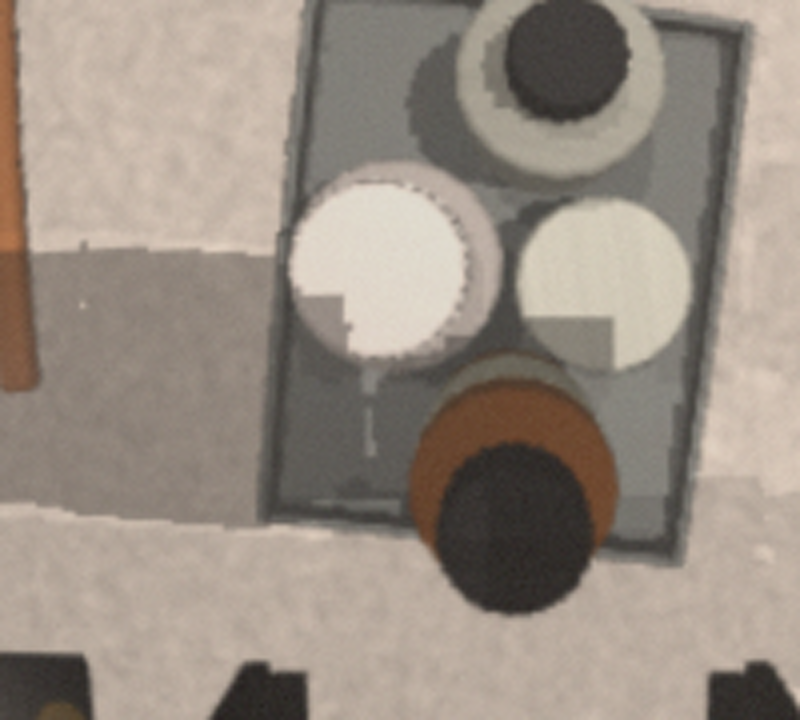

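```bash
python3 - <<'E'
from h import *
import pickle
c=pickle.load(open("c1.pkl","rb"))
def w(a,z): return onz(c,190+(a[0]+.5)/4-.5,60+(a[1]+.5)/4-.5,"wrist",z)
print("metal",w((568,59),.15),"white",w((379,269),.16),"jar",w((604,284),.06),"amber",w((515,527),.176))
# cap widths check
for n,a,b,z in [("metal",(506,58),(630,60),.15),("white",(290,265),(467,265),.16),("jar",(517,280),(692,280),.06),("amber",(437,530),(594,530),.176)]:
    print(n,np.linalg.norm(w(a,z)-w(b,z)))
cor=[onz(c,268,53,"wrist",.022),w((750,27),.022),w((683,565),.022),w((262,523),.022)]
print(np.array(cor),np.mean(cor,0))
print("beaker base",onz(c,482,203,"wrist",0),"brush tip",onz(c,195,157,"wrist",.006),onz(c,188,13,"wrist",.006))
E
```

```text
metal [0.5873 0.0092 0.15  ] white [ 0.5449 -0.0391  0.16  ] jar [ 0.6026 -0.0459  0.06  ] amber [ 0.5746 -0.0944  0.176 ]
metal 0.028301590061337534
white 0.039508100435227185
jar 0.05310084745086458
amber 0.0339005899653679
[[ 0.5097  0.0601  0.022 ]
 [ 0.6549  0.0415  0.022 ]
 [ 0.6342 -0.1438  0.022 ]
 [ 0.488  -0.1279  0.022 ]] [ 0.5717   -0.042525  0.022   ]
beaker base [ 0.8409 -0.1545  0.    ] brush tip [ 0.3953 -0.0802  0.006 ] [0.3849 0.1397 0.006 ]
```

Request:
arm_command(
  commands=[
    [[0, 0, 0, 0.003, -0.014, 0, 60], [0, 0, 0, 0.003, -0.03, 0, 60], [0, 0, 0, 0.003, -0.03, 0.01, 60], [0, 0, 0, 0.003, -0.026, 0.02, 60], [0, 0, 0, 0.001, -0.014, 0.03, 60], [0, 0, 0, 0, 0, 0.03, 60], [0, 0, 0, 0, 0, 0.015, 60], [0, 0, 0, 0, 0, 0, 60], [0, 0, 0, 0, 0, 0, 60]],
  ],
)

```text
time: 2.1
ee_pos: [0.5887, 0.0143, 0.1768]
eef_rot: [1.0, 0.0, 0.001, -0.0]
ft_force: [1.2, 0.4, 0.2]
width: 0.0522
```

```bash
python3 - <<'E'
from h import *
s=read_state(); print(s["time"],s["ee_pos"],Rot.from_quat(s["eef_rot"]).as_matrix().round(4),s["width"],s["ft_force"])
c=camera("scene"); crop(c,250,100,350,250,4,"pics/s3.png")
E
```

```text
2.1 [0.58867331 0.0142732  0.17677896] [[ 1.0e+00  0.0e+00  1.7e-03]
 [ 0.0e+00 -1.0e+00  2.0e-04]
 [ 1.7e-03 -2.0e-04 -1.0e+00]] 0.05219648669257123 [1.23501269 0.41182726 0.20462572]
```

View pics/s3.png

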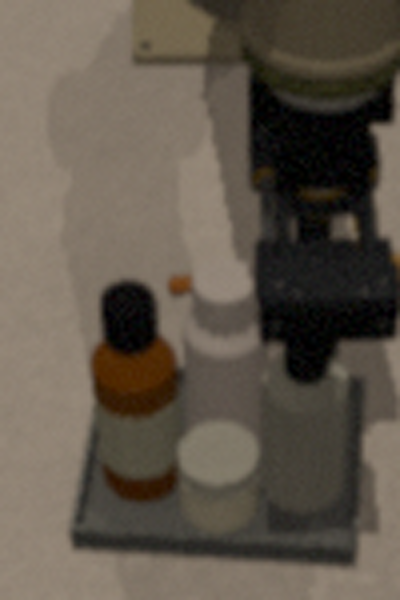

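Request:
arm_command(
  commands=[
    [[0, 0, 0, -0.001, 0.003, 0.01, 60], [0, 0, 0, 0, 0, 0.015, 60], [0, 0, 0, 0, 0, 0.012, 60], [0, 0, 0, 0, 0, 0.008, 60], [0, 0, 0, 0, 0, 0.002, 60], [0, 0, 0, 0, 0, 0, 60], [0, 0, 0, 0, 0, 0, 60]],
  ],
)

```text
time: 3.02
ee_pos: [0.5873, 0.0111, 0.1291]
eef_rot: [1.0, 0.0, 0.0, -0.0]
ft_force: [-0.1, -0.3, 0.1]
width: 0.0521
```

```bash
python3 - <<'E'
from h import *
s=read_state(); print(s["time"],s["ee_pos"],s["width"],s["ft_force"])
c=camera("wrist"); cv2.imwrite("pics/w4.png",c["frame"][:,:,::-1])
c=camera("side"); crop(c,270,60,400,240,3,"pics/d4.png")
E
```

```text
3.025 [0.58733784 0.01105657 0.12905656] 0.05206721929530371 [-0.13057434 -0.29204255  0.06312439]
```

View pics/w4.png

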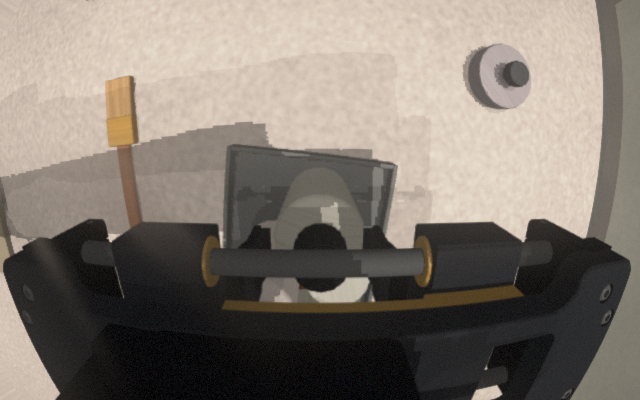

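View pics/d4.png

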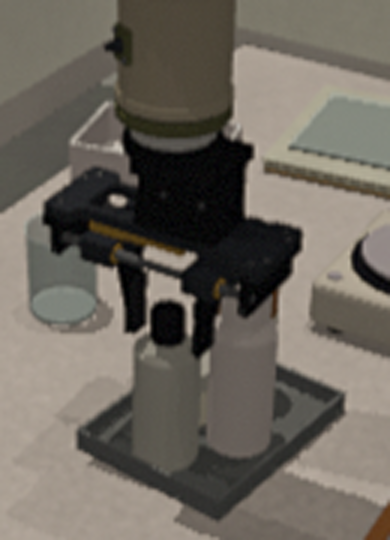

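Request:
arm_command(
  commands=[
    [[0, 0, 0, 0, 0, 0, 30], [0, 0, 0, 0, 0, 0, 25], [0, 0, 0, 0, 0, 0, 20], [0, 0, 0, 0, 0, 0, 10], [0, 0, 0, 0, 0, 0, 10], [0, 0, 0, 0, 0, 0, 10]],
  ],
  newtons=30,
)

```text
time: 3.88
ee_pos: [0.5872, 0.011, 0.1286]
eef_rot: [1.0, 0.0, 0.0, -0.0]
ft_force: [1.9, -0.2, -0.1]
width: 0.0271
```

```bash
python3 - <<'E'
from h import *
s=read_state(); print(s["time"],s["ee_pos"],s["width"],s["ft_force"],s["torque"])
c=camera("wrist"); cv2.imwrite("pics/w5.png",c["frame"][:,:,::-1])
print(proj(c,[.5875,.011,.15],"wrist"),onz(c,318,257,"wrist",.15))
crop(c,200,130,420,310,3,"pics/w5.png")
E
```

```text
3.875 [0.58715989 0.01101363 0.12864218] 0.027073603069136542 [ 1.86289958 -0.19855406 -0.07346435] [-0.00641654 -0.30571885  0.03099693]
[320.61970403 269.83077724] [0.5862 0.0178 0.15  ]
```

View pics/w5.png

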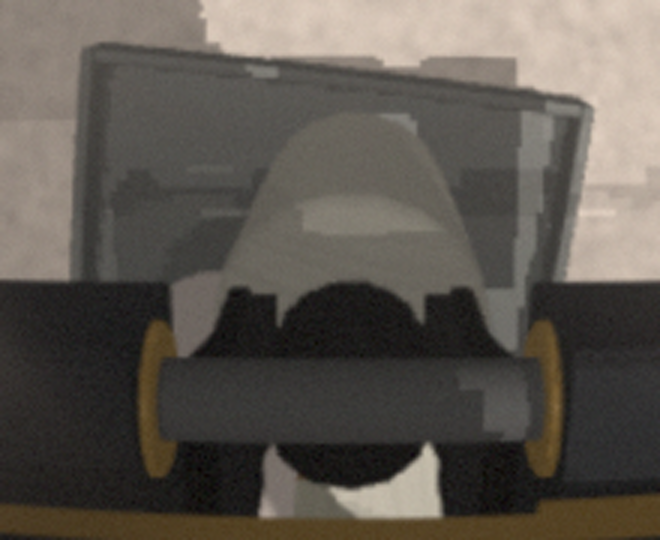

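```bash
python3 - <<'E'
from h import *
c=camera("wrist")
for v in (224,226): print([onz(c,317,v,"wrist",z)[1] for z in (.12,.15)])
for v in (292.6,): print(onz(c,317,v,"wrist",.15))
print(onz(c,200+85/3,130+48/3,"wrist",.022),onz(c,200+592/3,130+105/3,"wrist",.022))
E
```

```text
[np.float64(0.0239), np.float64(0.0343)]
[np.float64(0.0228), np.float64(0.0333)]
[ 0.5858 -0.0019  0.15  ]
[0.5096 0.0604 0.022 ] [0.6556 0.0435 0.022 ]
```

Request:
arm_command(
  commands=[
    [[0, 0, 0, 0, 0, -0.005, 10], [0, 0, 0, 0, 0, -0.01, 10], [0, 0, 0, 0, 0, -0.02, 10], [0, 0, 0, 0, 0, -0.02, 10], [0, 0, 0, 0, -0.01, -0.005, 10], [0, 0, 0, -0.004, -0.02, 0, 10], [0, 0, 0, -0.004, -0.028, 0, 10], [0, 0, 0, -0.004, -0.028, 0, 10], [0, 0, 0, -0.004, -0.028, 0, 10], [0, 0, 0, -0.004, -0.028, 0, 10], [0, 0, 0, -0.004, -0.028, 0, 10], [0, 0, 0, -0.004, -0.028, 0, 10], [0, 0, 0, -0.004, -0.028, 0, 10], [0, 0, 0, -0.004, -0.028, 0, 10], [0, 0, 0, -0.004, -0.028, 0, 10], [0, 0, 0, -0.004, -0.02, 0, 10], [0, 0, 0, 0, -0.01, 0, 10], [0, 0, 0, 0, -0.003, 0, 10], [0, 0, 0, 0, 0, 0, 10], [0, 0, 0, 0, 0, 0, 10]],
  ],
)

```text
time: 6.48
ee_pos: [0.5435, 0.325, 0.1886]
eef_rot: [1.0, -0.001, 0.0, 0.0]
ft_force: [0.8, 0.5, -3.1]
width: 0.0271
```

```bash
python3 - <<'E'
from h import *
s=read_state(); print(s["time"],s["ee_pos"],Rot.from_quat(s["eef_rot"]).as_matrix().round(4)[:,2],s["width"],s["ft_force"])
c=camera("side"); crop(c,190,50,410,370,1.8,"pics/d6.png")
E
```

```text
6.475 [0.54348674 0.32500502 0.18861161] [ 3.e-04 -4.e-04 -1.e+00] 0.027100721106654645 [ 0.78877529  0.48783305 -3.10840672]
```

View pics/d6.png

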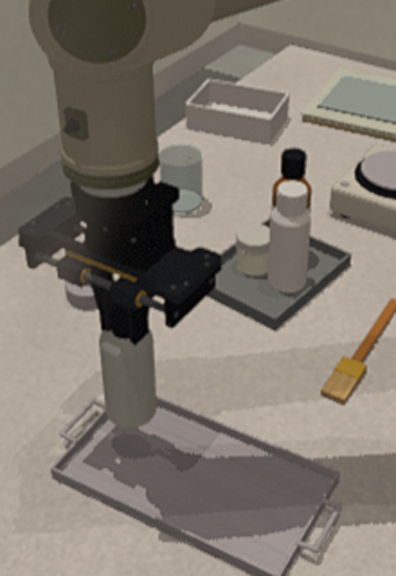

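Request:
arm_command(
  commands=[
    [[0, 0, 0, 0, 0, 0.01, 10], [0, 0, 0, 0, 0, 0.016, 10], [0, 0, 0, 0, 0, 0.014, 10], [0, 0, 0, 0, 0, 0.009, 10], [0, 0, 0, 0, 0, 0.005, 10], [0, 0, 0, 0, 0, 0.003, 10], [0, 0, 0, 0, 0, 0.002, 10], [0, 0, 0, 0, 0, 0.0015, 10], [0, 0, 0, 0, 0, 0, 10], [0, 0, 0, 0, 0, 0, 10]],
  ],
)

```text
time: 7.78
ee_pos: [0.5431, 0.3261, 0.1282]
eef_rot: [1.0, -0.0, 0.0, -0.0]
ft_force: [-0.1, 0.3, -2.5]
width: 0.0275
```

```bash
python3 - <<'E'
from h import *
s=read_state(); print(s["time"],s["ee_pos"],s["width"],s["ft_force"])
E
```

```text
7.775 [0.54309023 0.32605774 0.12824101] 0.027484916167351315 [-0.05992755  0.26479307 -2.51168654]
```

Request:
arm_command(
  commands=[
    [[0, 0, 0, 0, 0, 0.001, 10], [0, 0, 0, 0, 0, 0, 10], [0, 0, 0, 0, 0, 0, 34], [0, 0, 0, 0, 0, 0, 40], [0, 0, 0, 0, 0, 0, 50], [0, 0, 0, 0, 0, 0, 60]],
  ],
)

```text
time: 8.52
ee_pos: [0.543, 0.326, 0.1271]
eef_rot: [1.0, 0.0, 0.0, -0.0]
ft_force: [0.0, -0.3, -0.7]
width: 0.046
```

```bash
python3 - <<'E'
from h import *
s=read_state(); print(s["time"],s["ee_pos"],s["width"],s["ft_force"])
E
```

```text
8.525 [0.54299388 0.32604535 0.12706381] 0.04602937276182494 [ 0.02741803 -0.3055376  -0.6882737 ]
```

Request:
arm_command(
  commands=[
    [[0, 0, 0, 0, 0, -0.01, 60], [0, 0, 0, 0, 0, -0.025, 60], [0, 0, 0, 0, 0, -0.03, 60], [0, 0, 0, 0, 0.01, -0.015, 60], [0, 0, 0, 0, 0.03, 0, 60], [0, 0, 0, 0, 0.045, 0, 60], [0, 0, 0, 0, 0.05, 0, 60], [0, 0, 0, 0, 0.05, 0, 60], [0, 0, 0, 0, 0.05, 0, 60], [0, 0, 0, 0, 0.05, 0, 60], [0, 0, 0, 0.002, 0.045, 0, 60], [0, 0, 0, 0, 0.025, 0, 60], [0, 0, 0, 0, 0.01, 0, 60], [0, 0, 0, 0, 0, 0, 60], [0, 0, 0, 0, 0, 0, 60]],
  ],
)

```text
time: 10.4
ee_pos: [0.545, -0.0375, 0.207]
eef_rot: [1.0, 0.001, -0.0, -0.0]
ft_force: [0.3, 0.5, 0.2]
width: 0.0522
```

```bash
python3 - <<'E'
from h import *
s=read_state(); print(s["time"],s["ee_pos"],Rot.from_quat(s["eef_rot"]).as_matrix().round(4),s["width"],s["ft_force"])
c=camera("side"); crop(c,190,50,410,370,1.8,"pics/d7.png")
E
```

```text
10.4 [ 0.5449971  -0.03750464  0.20699776] [[ 1.0e+00  1.9e-03 -1.0e-04]
 [ 1.9e-03 -1.0e+00  5.0e-04]
 [-1.0e-04 -5.0e-04 -1.0e+00]] 0.052189156691489276 [0.28565205 0.52236494 0.18122663]
```

View pics/d7.png

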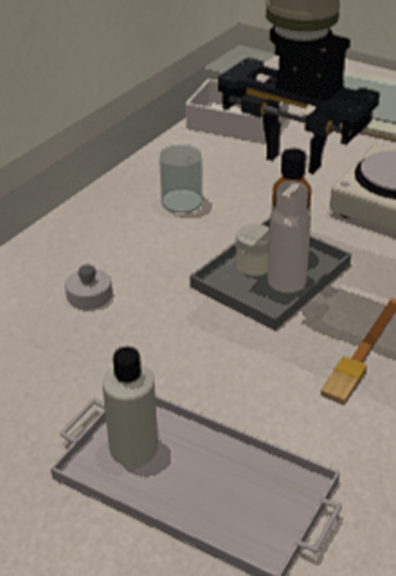

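Request:
arm_command(
  commands=[
    [[0, 0, 0, 0, 0.002, 0.01, 70], [0, 0, 0, 0, 0, 0.02, 70], [0, 0, 0, 0, 0, 0.02, 70], [0, 0, 0, 0, 0, 0.012, 70], [0, 0, 0, 0, 0, 0.006, 70], [0, 0, 0, 0, 0, 0, 70], [0, 0, 0, 0, 0, 0, 70]],
  ],
)

```text
time: 11.32
ee_pos: [0.5454, -0.041, 0.1397]
eef_rot: [1.0, 0.0, 0.001, -0.0]
ft_force: [0.6, -0.6, 0.1]
width: 0.0609
```

```bash
python3 - <<'E'
from h import *
s=read_state(); print(s["time"],s["ee_pos"],s["width"],s["ft_force"])
c=camera("wrist"); crop(c,200,130,420,310,3,"pics/w8.png")
E
```

```text
11.325 [ 0.54542609 -0.04097256  0.13969168] 0.06087476320974252 [ 0.60731521 -0.6014657   0.13587533]
```

View pics/w8.png

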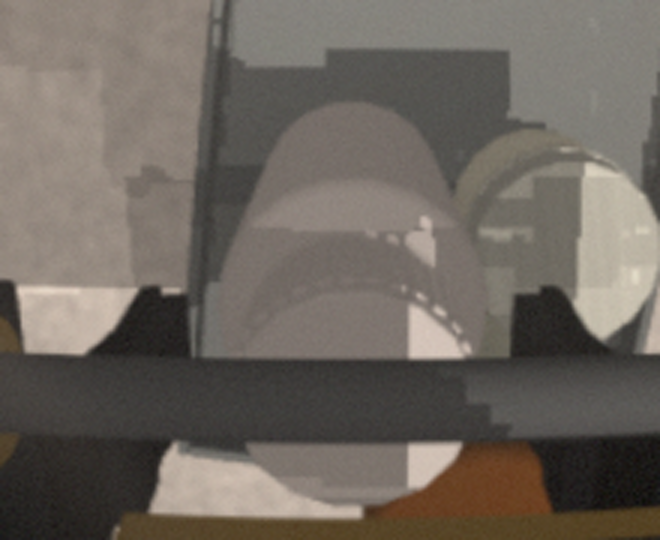

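Request:
arm_command(
  commands=[
    [[0, 0, 0, 0.001, -0.001, 0, 55], [0, 0, 0, 0, 0, 0, 50], [0, 0, 0, 0, 0, 0, 45], [0, 0, 0, 0, 0, 0, 30], [0, 0, 0, 0, 0, 0, 25], [0, 0, 0, 0, 0, 0, 25], [0, 0, 0, 0, 0, 0, 25]],
  ],
)

```text
time: 12.25
ee_pos: [0.546, -0.04, 0.1391]
eef_rot: [1.0, -0.0, 0.0, -0.0]
ft_force: [-1.0, 0.1, 0.7]
width: 0.0392
```

```bash
python3 - <<'E'
from h import *
s=read_state(); print(s["time"],s["ee_pos"],s["width"],s["ft_force"])
c=camera("wrist"); crop(c,200,130,420,310,3,"pics/w9.png")
print(onz(c,317,298,"wrist",.16))
E
```

```text
12.25 [ 0.54601982 -0.03999398  0.13910518] 0.039159129221747475 [-1.04277741  0.06396552  0.67829466]
[ 0.5447 -0.0564  0.16  ]
```

View pics/w9.png

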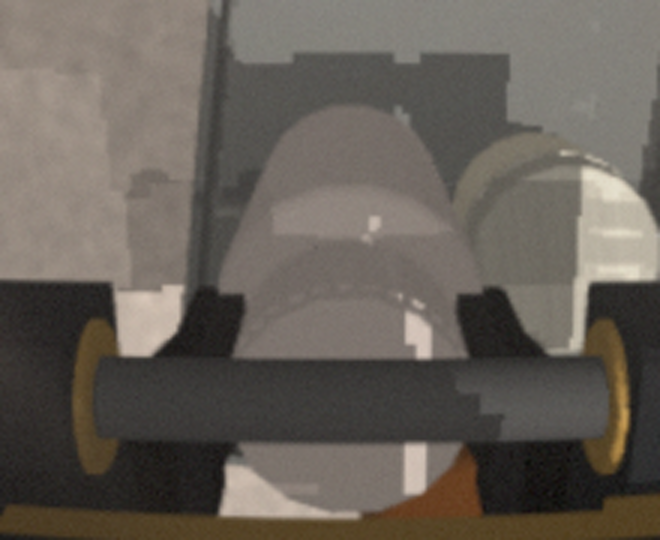

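Request:
arm_command(
  commands=[
    [[0, 0, 0, 0, 0, -0.005, 25], [0, 0, 0, 0, 0, -0.01, 25], [0, 0, 0, 0, 0, -0.02, 25], [0, 0, 0, 0, 0, -0.02, 25], [0, 0, 0, 0, -0.01, -0.005, 25], [0, 0, 0, -0.004, -0.02, 0, 25], [0, 0, 0, -0.008, -0.03, 0, 25], [0, 0, 0, -0.008, -0.03, 0, 25], [0, 0, 0, -0.008, -0.03, 0, 25], [0, 0, 0, -0.008, -0.03, 0, 25], [0, 0, 0, -0.008, -0.03, 0, 25], [0, 0, 0, -0.008, -0.03, 0, 25], [0, 0, 0, -0.008, -0.03, 0, 25], [0, 0, 0, -0.008, -0.03, 0, 25], [0, 0, 0, -0.008, -0.03, 0, 25], [0, 0, 0, -0.008, -0.028, 0, 25], [0, 0, 0, -0.002, -0.02, 0, 25], [0, 0, 0, 0, -0.01, 0, 25], [0, 0, 0, 0, -0.004, 0, 25], [0, 0, 0, 0, 0, 0, 25]],
  ],
)

```text
time: 14.8
ee_pos: [0.4604, 0.3214, 0.1989]
eef_rot: [1.0, -0.0, -0.0, 0.0]
ft_force: [0.0, 0.3, -1.5]
width: 0.0394
```

```bash
python3 - <<'E'
from h import *
s=read_state(); print(s["time"],s["ee_pos"],Rot.from_quat(s["eef_rot"]).as_matrix().round(4)[:,2],s["width"],s["ft_force"])
c=camera("side"); crop(c,190,50,410,370,1.8,"pics/d10.png")
E
```

```text
14.8 [0.46042607 0.3213789  0.19892267] [-0.e+00 -4.e-04 -1.e+00] 0.039441809735473315 [ 0.03835977  0.3474975  -1.49430143]
```

View pics/d10.png

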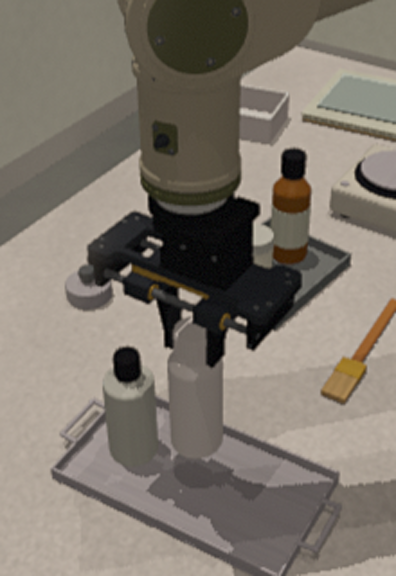

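Request:
arm_command(
  commands=[
    [[0, 0, 0, 0, 0, 0.01, 25], [0, 0, 0, 0, 0, 0.016, 25], [0, 0, 0, 0, 0, 0.014, 25], [0, 0, 0, 0, 0, 0.009, 25], [0, 0, 0, 0, 0, 0.005, 25], [0, 0, 0, 0, 0, 0.003, 25], [0, 0, 0, 0, 0, 0.002, 25], [0, 0, 0, 0, 0, 0.002, 25], [0, 0, 0, 0, 0, 0, 25], [0, 0, 0, 0, 0, 0, 25]],
  ],
)

```text
time: 16.1
ee_pos: [0.4601, 0.3221, 0.1382]
eef_rot: [1.0, 0.0, 0.0, -0.0]
ft_force: [-0.3, 0.7, -1.7]
width: 0.0396
```

Request:
arm_command(
  commands=[
    [[0, 0, 0, 0, 0, 0, 46], [0, 0, 0, 0, 0, 0, 50], [0, 0, 0, 0, 0, 0, 56], [0, 0, 0, 0, 0, 0, 62], [0, 0, 0, 0, 0, 0, 66], [0, 0, 0, 0, 0, 0, 68]],
  ],
)

```text
time: 16.85
ee_pos: [0.46, 0.322, 0.1381]
eef_rot: [1.0, -0.0, 0.0, -0.0]
ft_force: [0.4, 1.0, 0.2]
width: 0.0577
```

```bash
python3 - <<'E'
from h import *
s=read_state(); print(s["time"],s["ee_pos"],s["width"],s["ft_force"])
c=camera("wrist"); crop(c,200,130,420,310,3,"pics/w11.png")
E
```

```text
16.85 [0.46003164 0.32202762 0.13806977] 0.057651523024784275 [0.37579937 1.02074648 0.16668264]
```

View pics/w11.png

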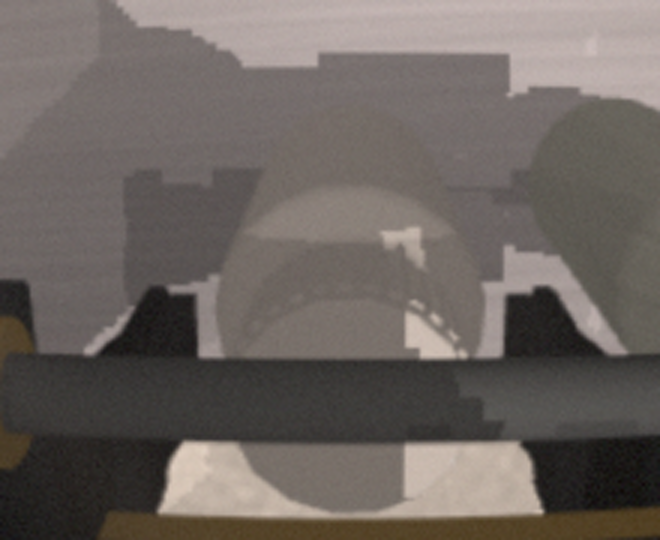

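Request:
arm_command(
  commands=[
    [[0, 0, 0, 0, 0, -0.01, 68], [0, 0, 0, 0, 0, -0.025, 68], [0, 0, 0, 0, 0, -0.03, 66], [0, 0, 0, 0, 0.01, -0.012, 66], [0, 0, 0, 0.007, 0.03, 0, 66], [0, 0, 0, 0.012, 0.045, 0, 66], [0, 0, 0, 0.014, 0.05, 0, 66], [0, 0, 0, 0.014, 0.05, 0, 66], [0, 0, 0, 0.014, 0.05, 0, 66], [0, 0, 0, 0.014, 0.05, 0, 66], [0, 0, 0, 0.014, 0.05, 0, 66], [0, 0, 0, 0.012, 0.04, 0, 66], [0, 0, 0, 0.01, 0.028, 0, 66], [0, 0, 0, 0.004, 0.013, 0, 66], [0, 0, 0, 0, 0.003, 0, 66], [0, 0, 0, 0, 0, 0, 66], [0, 0, 0, 0, 0, 0, 66]],
  ],
)

```text
time: 19.02
ee_pos: [0.5749, -0.0957, 0.2152]
eef_rot: [1.0, 0.001, 0.0, -0.0]
ft_force: [-0.4, 0.1, -0.9]
width: 0.0577
```

```bash
python3 - <<'E'
from h import *
s=read_state(); print(s["time"],s["ee_pos"],Rot.from_quat(s["eef_rot"]).as_matrix().round(4),s["width"],s["ft_force"])
c=camera("wrist"); cv2.imwrite("pics/w12.png",c["frame"][:,:,::-1])
E
```

```text
19.025 [ 0.57494593 -0.09565287  0.21518382] [[ 1.0e+00  1.8e-03  2.0e-04]
 [ 1.8e-03 -1.0e+00  4.0e-04]
 [ 2.0e-04 -4.0e-04 -1.0e+00]] 0.05769899489055195 [-0.39606491  0.09124209 -0.92926617]
```

View pics/w12.png

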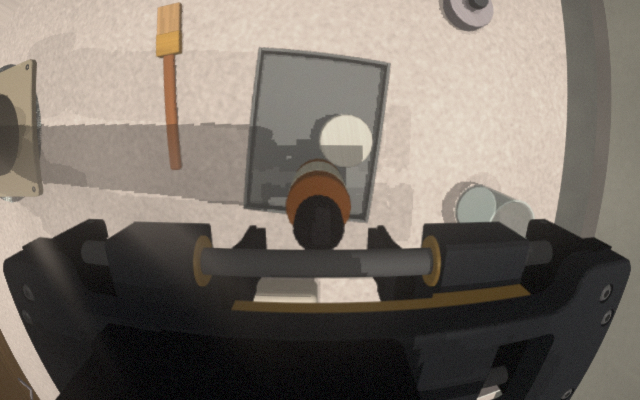

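```bash
python3 - <<'E'
from h import *
c=camera("wrist"); crop(c,220,120,400,260,4,"pics/w12c.png")
print(onz(c,319,222,"wrist",.176))
print(onz(c,346,140.5,"wrist",.06))
E
```

```text
[ 0.575 -0.092  0.176]
[ 0.6027 -0.0459  0.06  ]
```

View pics/w12c.png

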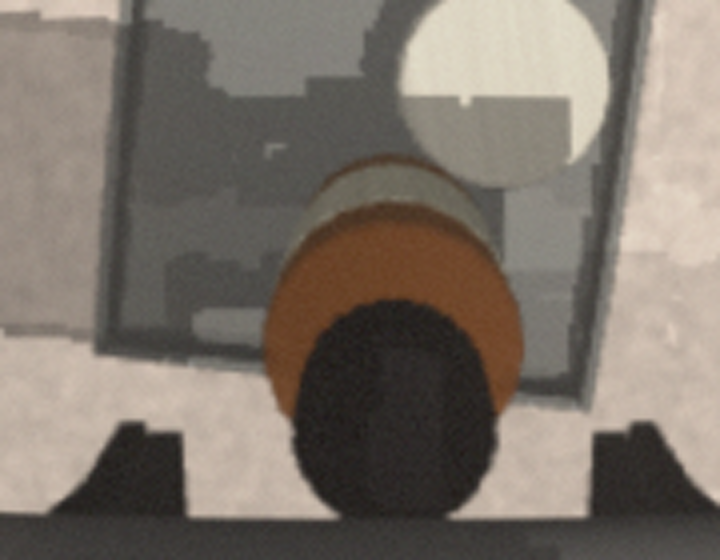

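Request:
arm_command(
  commands=[
    [[0, 0, 0, 0, 0.001, 0.01, 66], [0, 0, 0, 0, 0, 0.018, 66], [0, 0, 0, 0, 0, 0.018, 66], [0, 0, 0, 0, 0, 0.011, 66], [0, 0, 0, 0, 0, 0.005, 66], [0, 0, 0, 0, 0, 0, 66], [0, 0, 0, 0, 0, 0, 66]],
  ],
)

```text
time: 20.0
ee_pos: [0.5754, -0.098, 0.1537]
eef_rot: [1.0, 0.0, 0.001, 0.0]
ft_force: [-1.1, -0.4, -0.0]
width: 0.0574
```

```bash
python3 - <<'E'
from h import *
s=read_state(); print(s["time"],s["ee_pos"],s["width"],s["ft_force"])
c=camera("wrist"); crop(c,200,130,420,310,3,"pics/w13.png")
E
```

```text
20.0 [ 0.57537406 -0.09801534  0.15367469] 0.0573786183719145 [-1.14226355 -0.39509778 -0.02661571]
```

View pics/w13.png

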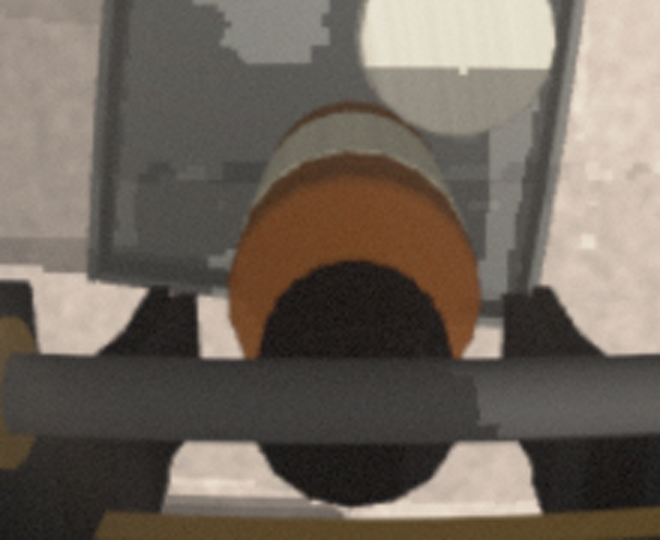

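```bash
python3 - <<'E'
from h import *
c=camera("wrist")
print(onz(c,317,298.2,"wrist",.176)[1]+.017, onz(c,317,130+262/3,"wrist",.142)[1]-.017)
E
```

```text
-0.0967 -0.0992
```

Request:
arm_command(
  commands=[
    [[0, 0, 0, 0, 0, 0, 50], [0, 0, 0, 0, 0, 0, 42], [0, 0, 0, 0, 0, 0, 36], [0, 0, 0, 0, 0, 0, 20], [0, 0, 0, 0, 0, 0, 20], [0, 0, 0, 0, 0, 0, 20], [0, 0, 0, 0, 0, 0, 20]],
  ],
  newtons=35,
)

```text
time: 20.98
ee_pos: [0.5752, -0.098, 0.1532]
eef_rot: [1.0, 0.0, 0.0, 0.0]
ft_force: [1.6, -0.7, -0.3]
width: 0.0332
```

```bash
python3 - <<'E'
from h import *
s=read_state(); print(s["time"],s["ee_pos"],s["width"],s["ft_force"])
E
```

```text
20.975 [ 0.57516655 -0.09797726  0.15315387] 0.03318906817957177 [ 1.61120338 -0.70029638 -0.25059681]
```

Request:
arm_command(
  commands=[
    [[0, 0, 0, 0, 0, -0.005, 20], [0, 0, 0, 0, 0, -0.015, 20], [0, 0, 0, 0, 0, -0.025, 20], [0, 0, 0, 0, 0, -0.025, 20], [0, 0, 0, -0.005, -0.01, -0.01, 20], [0, 0, 0, -0.01, -0.02, 0, 20], [0, 0, 0, -0.0145, -0.03, 0, 20], [0, 0, 0, -0.0145, -0.03, 0, 20], [0, 0, 0, -0.0145, -0.03, 0, 20], [0, 0, 0, -0.0145, -0.03, 0, 20], [0, 0, 0, -0.0145, -0.03, 0, 20], [0, 0, 0, -0.0145, -0.03, 0, 20], [0, 0, 0, -0.0145, -0.03, 0, 20], [0, 0, 0, -0.0145, -0.03, 0, 20], [0, 0, 0, -0.0145, -0.03, 0, 20], [0, 0, 0, -0.0145, -0.03, 0, 20], [0, 0, 0, -0.0145, -0.03, 0, 20], [0, 0, 0, -0.0135, -0.028, 0, 20], [0, 0, 0, -0.0075, -0.018, 0, 20], [0, 0, 0, -0.0025, -0.01, 0, 20]],
  ],
)

```text
time: 23.48
ee_pos: [0.3748, 0.3191, 0.2321]
eef_rot: [1.0, 0.001, -0.001, 0.001]
ft_force: [0.2, -0.6, -4.7]
width: 0.0333
```

Request:
arm_command(
  commands=[
    [[0, 0, 0, 0, 0, 0, 20], [0, 0, 0, 0, 0, 0.005, 20]],
  ],
)

```text
time: 23.72
ee_pos: [0.3774, 0.3173, 0.2279]
eef_rot: [1.0, -0.001, 0.0, 0.0]
ft_force: [1.1, 0.1, -3.5]
width: 0.0331
```

```bash
python3 - <<'E'
from h import *
s=read_state(); print(s["time"],s["ee_pos"],Rot.from_quat(s["eef_rot"]).as_matrix().round(4),s["width"],s["ft_force"])
c=camera("side"); crop(c,190,50,410,370,1.8,"pics/d14.png")
E
```

```text
23.725 [0.37739    0.31730613 0.22788319] [[ 1.e+00 -1.e-03  5.e-04]
 [-1.e-03 -1.e+00 -2.e-04]
 [ 5.e-04  2.e-04 -1.e+00]] 0.03312256076959156 [ 1.11483558  0.12845141 -3.51088002]
```

View pics/d14.png

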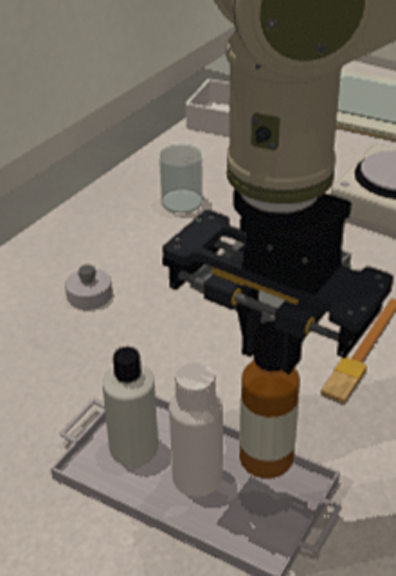

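Request:
arm_command(
  commands=[
    [[0, 0, 0, 0, 0, 0.014, 20], [0, 0, 0, 0, 0, 0.02, 20], [0, 0, 0, 0, 0, 0.018, 20], [0, 0, 0, 0, 0, 0.011, 20], [0, 0, 0, 0, 0, 0.005, 20], [0, 0, 0, 0, 0, 0.003, 20], [0, 0, 0, 0, 0, 0.002, 20], [0, 0, 0, 0, 0, 0.002, 20], [0, 0, 0, 0, 0, 0.001, 20], [0, 0, 0, 0, 0, 0, 20]],
  ],
)

```text
time: 25.02
ee_pos: [0.3771, 0.3181, 0.1522]
eef_rot: [1.0, -0.0, 0.0, -0.0]
ft_force: [-1.0, -0.8, -3.9]
width: 0.033
```

Request:
arm_command(
  commands=[
    [[0, 0, 0, 0, 0, 0, 39], [0, 0, 0, 0, 0, 0, 43], [0, 0, 0, 0, 0, 0, 50], [0, 0, 0, 0, 0, 0, 58], [0, 0, 0, 0, 0, 0, 62], [0, 0, 0, 0, 0, 0, 62]],
  ],
)

```text
time: 25.78
ee_pos: [0.377, 0.318, 0.1521]
eef_rot: [1.0, 0.0, 0.0, -0.0]
ft_force: [-0.4, 0.3, 0.0]
width: 0.0533
```

```bash
python3 - <<'E'
from h import *
s=read_state(); print(s["time"],s["ee_pos"],s["width"],s["ft_force"])
c=camera("side"); crop(c,190,50,410,370,1.8,"pics/d15.png")
E
```

```text
25.775 [0.37701943 0.31803739 0.15208592] 0.053250603104394785 [-0.42230685  0.33356665  0.00884801]
```

View pics/d15.png

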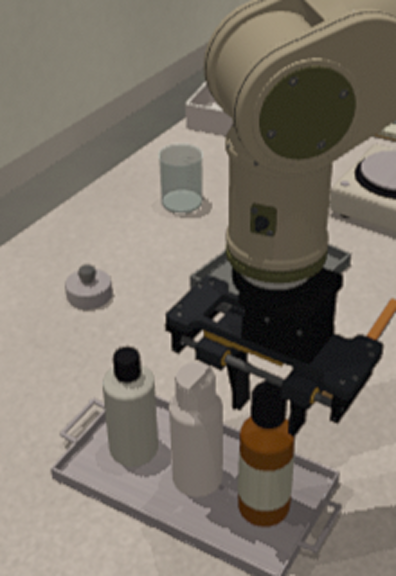

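Request:
arm_command(
  commands=[
    [[0, 0, 0, 0, 0, -0.01, 62], [0, 0, 0, 0, 0, -0.025, 62], [0, 0, 0, 0, 0, -0.02, 62], [0, 0, 0, 0.005, 0.008, -0.008, 65], [0, 0, 0, 0.018, 0.028, 0, 70], [0, 0, 0, 0.026, 0.043, 0, 80], [0, 0, 0, 0.03, 0.048, 0, 90], [0, 0, 0, 0.03, 0.048, 0, 95], [0, 0, 0, 0.03, 0.048, 0, 95], [0, 0, 0, 0.03, 0.048, 0.01, 95], [0, 0, 0, 0.026, 0.044, 0.02, 95], [0, 0, 0, 0.018, 0.03, 0.025, 95], [0, 0, 0, 0.01, 0.014, 0.025, 95], [0, 0, 0, 0.003, 0.005, 0.02, 95], [0, 0, 0, 0, 0, 0.01, 95], [0, 0, 0, 0, 0, 0, 95], [0, 0, 0, 0, 0, 0, 95]],
  ],
)

```text
time: 27.95
ee_pos: [0.6034, -0.0452, 0.1062]
eef_rot: [1.0, 0.001, 0.001, -0.0]
ft_force: [-0.8, 0.6, 0.4]
width: 0.0826
```

```bash
python3 - <<'E'
from h import *
s=read_state(); print(s["time"],s["ee_pos"],Rot.from_quat(s["eef_rot"]).as_matrix().round(4),s["width"],s["ft_force"])
c=camera("wrist"); crop(c,200,130,420,310,3,"pics/w16.png")
E
```

```text
27.95 [ 0.603427  -0.0451962  0.106171 ] [[ 1.0e+00  1.1e-03  1.6e-03]
 [ 1.1e-03 -1.0e+00  2.0e-04]
 [ 1.6e-03 -2.0e-04 -1.0e+00]] 0.08260066579162025 [-0.79509734  0.61073154  0.4005657 ]
```

View pics/w16.png

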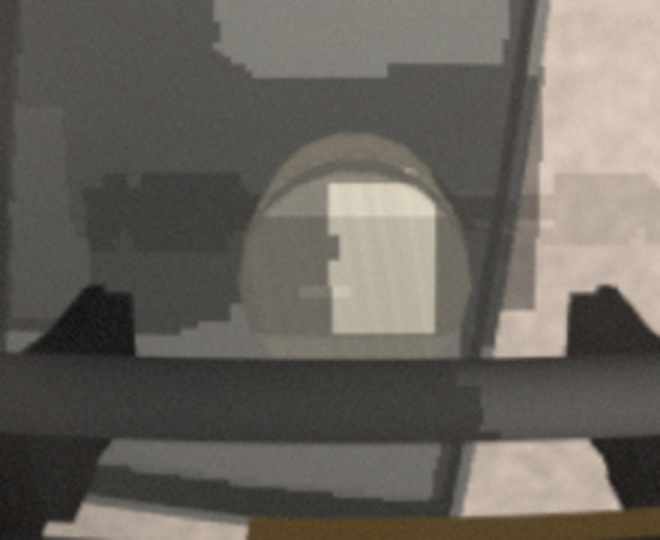

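Request:
arm_command(
  commands=[
    [[0, 0, 0, 0, 0, 0.01, 95], [0, 0, 0, 0, 0, 0.02, 95], [0, 0, 0, 0, 0, 0.02, 95], [0, 0, 0, 0, 0, 0.012, 95], [0, 0, 0, 0, 0, 0.006, 95], [0, 0, 0, 0, 0, 0.002, 95], [0, 0, 0, 0, 0, 0, 95], [0, 0, 0, 0, 0, 0, 80], [0, 0, 0, 0, 0, 0, 70], [0, 0, 0, 0, 0, 0, 62], [0, 0, 0, 0, 0, 0, 55], [0, 0, 0, 0, 0, 0, 45], [0, 0, 0, 0, 0, 0, 45], [0, 0, 0, 0, 0, 0, 45]],
  ],
  newtons=20,
)

```text
time: 29.75
ee_pos: [0.6032, -0.046, 0.0352]
eef_rot: [1.0, -0.0, 0.0, 0.0]
ft_force: [0.0, 0.1, 1.6]
width: 0.0533
```

```bash
python3 - <<'E'
from h import *
s=read_state(); print(s["time"],s["ee_pos"],Rot.from_quat(s["eef_rot"]).as_matrix().round(4)[2],s["width"],s["ft_force"])
c=camera("scene"); crop(c,170,140,370,250,4,"pics/s17.png")
c=camera("wrist"); crop(c,200,130,420,310,3,"pics/w17.png")
E
```

```text
29.75 [ 0.60322831 -0.04599538  0.03521381] [ 5.e-04  0.e+00 -1.e+00] 0.05328823226627129 [0.01968027 0.07839242 1.62880283]
```

View pics/s17.png

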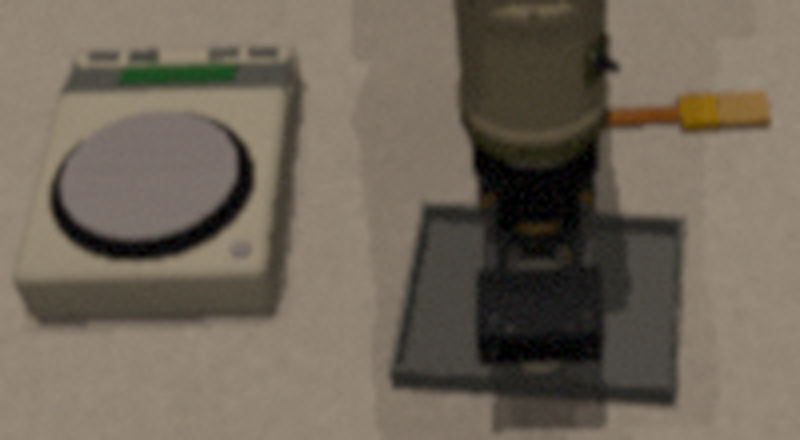

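View pics/w17.png

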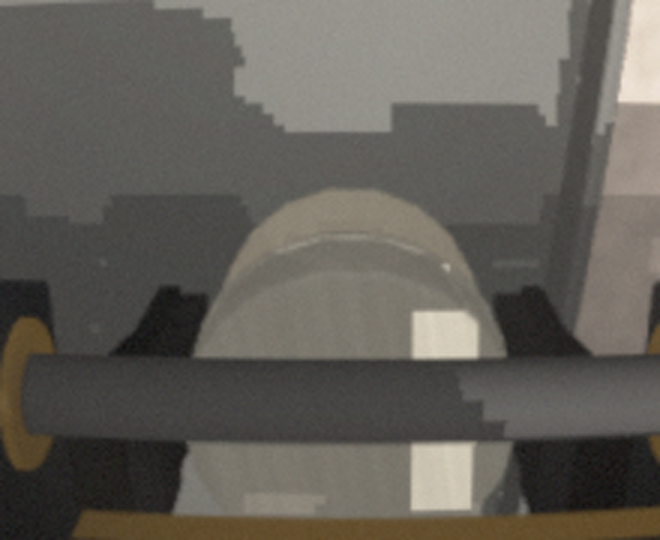

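Request:
arm_command(
  commands=[
    [[0, 0, 0, 0, 0, -0.005, 45], [0, 0, 0, 0, 0, -0.01, 45], [0, 0, 0, 0, 0, -0.025, 45], [0, 0, 0, 0, 0, -0.03, 45], [0, 0, 0, 0, 0, -0.03, 45], [0, 0, 0, -0.003, 0.008, -0.015, 45], [0, 0, 0, -0.008, 0.018, 0, 45], [0, 0, 0, -0.0108, 0.027, 0, 45], [0, 0, 0, -0.0108, 0.027, 0, 45], [0, 0, 0, -0.0108, 0.027, 0, 45], [0, 0, 0, -0.0108, 0.027, 0, 45], [0, 0, 0, -0.0108, 0.027, 0, 45], [0, 0, 0, -0.0108, 0.027, 0, 45], [0, 0, 0, -0.0108, 0.027, 0, 45], [0, 0, 0, -0.0108, 0.027, 0, 45], [0, 0, 0, -0.0075, 0.017, 0, 45], [0, 0, 0, -0.003, 0.008, 0, 45], [0, 0, 0, 0, 0, 0, 45], [0, 0, 0, 0, 0, 0, 45]],
  ],
)

```text
time: 32.22
ee_pos: [0.4957, -0.3118, 0.1499]
eef_rot: [1.0, 0.001, 0.0, -0.0]
ft_force: [1.0, 0.7, -2.3]
width: 0.0536
```

```bash
python3 - <<'E'
from h import *
s=read_state(); print(s["time"],s["ee_pos"],Rot.from_quat(s["eef_rot"]).as_matrix().round(4)[2],s["width"],s["ft_force"])
c=camera("wrist"); cv2.imwrite("pics/w18.png",c["frame"][:,:,::-1])
c=camera("side"); crop(c,350,40,490,220,3,"pics/d18.png")
import pickle
c=pickle.load(open("c0.pkl","rb"))["side"]; crop(c,370,120,480,200,6,"pics/d18p.png")
E
```

```text
32.225 [ 0.49570567 -0.31182279  0.14993601] [ 2.e-04 -6.e-04 -1.e+00] 0.05358495964461461 [ 0.9547428   0.70475878 -2.29944056]
```

View pics/w18.png

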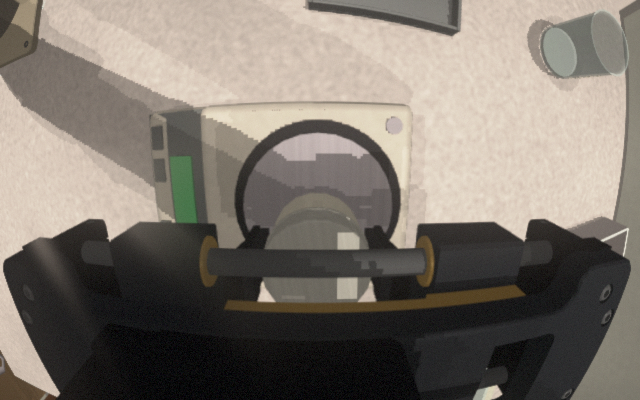

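View pics/d18.png

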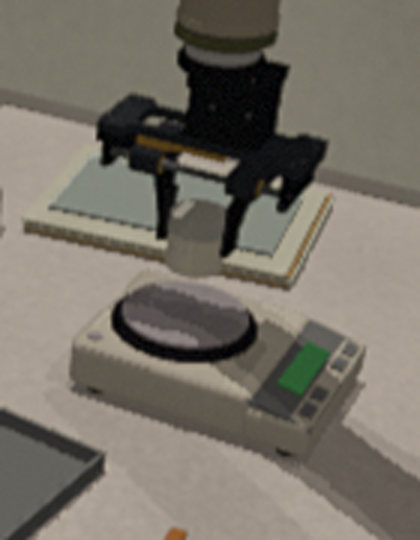

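View pics/d18p.png

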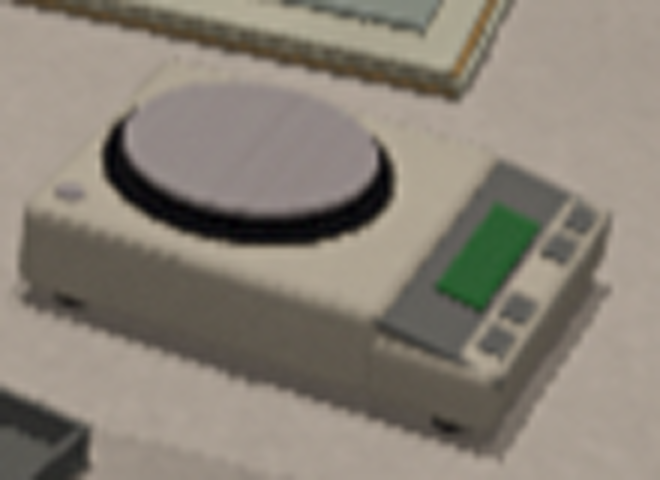

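```bash
python3 - <<'E'
from h import *
import pickle
from scipy.optimize import least_squares
c=camera("wrist"); im=c["frame"]; g=cv2.cvtColor(cv2.GaussianBlur(im,(3,3),0),cv2.COLOR_RGB2GRAY).astype(int)
crop(c,220,110,420,240,4,"pics/w19.png")
# radial scan inside->outside for dark ring inner edge
pts=[]
for a in np.radians(np.arange(185,356,6)):
    prof=[g[int(round(195+r*np.sin(a))),int(round(318+r*np.cos(a)))] for r in range(50,85)]
    d=np.diff(prof); k=int(np.argmin(d[:28]))
    if d[k]<-10:
        r=50+k+.5; pts.append(onz(c,318+r*np.cos(a),195+r*np.sin(a),"wrist",.07)[:2])
pts=np.array(pts)
f=lambda p:np.hypot(pts[:,0]-p[0],pts[:,1]-p[1])-.06
r=least_squares(f,[.495,-.313],loss="soft_l1",f_scale=.001); print("wrist",r.x,np.abs(r.fun).round(4),len(pts))
c=pickle.load(open("c0.pkl","rb"))["side"]
print("side",onz(c,370+253.5/6-.5,120+149.5/6-.5,"side",.07))
sub=c["frame"][125:170,380:440]; lab=cv2.cvtColor(sub,cv2.COLOR_RGB2LAB).astype(int)
ref=lab[15:28,24:40].reshape(-1,3).mean(0); m=(np.abs(lab-ref).sum(2)<20).astype(np.uint8)
m=cv2.morphologyEx(m,cv2.MORPH_OPEN,np.ones((3,3)))
cn=max(cv2.findContours(m,0,cv2.CHAIN_APPROX_NONE)[0],key=cv2.contourArea)
p=np.array([onz(c,q[0][0]+380,q[0][1]+125,"side",.07)[:2] for q in cn],np.float32)
print(cv2.fitEllipse(p))
E
```

```text
wrist [ 0.49486891 -0.3116061 ] [0.0004 0.0009 0.     0.0001 0.0003 0.0004 0.0004 0.0003 0.0002 0.0001
 0.0002 0.0006 0.0005 0.0001 0.0008 0.0001 0.0001 0.0005 0.0006 0.0005
 0.0008 0.0005 0.0003 0.0011 0.0004 0.0005 0.0005 0.0006 0.0001] 29
side [ 0.4941 -0.31    0.07  ]
((0.4970080256462097, -0.3141096532344818), (0.1134026050567627, 0.1168096512556076), 124.00392150878906)
```

View pics/w19.png

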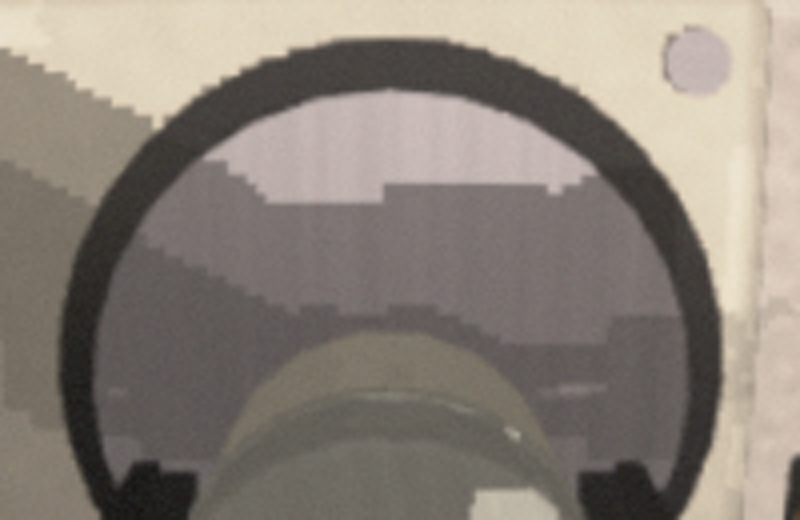

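Request:
arm_command(
  commands=[
    [[0, 0, 0, 0, 0, 0.008, 45], [0, 0, 0, 0, 0, 0.012, 45], [0, 0, 0, 0, 0, 0.012, 45], [0, 0, 0, 0, 0, 0.007, 45], [0, 0, 0, 0, 0, 0.003, 45], [0, 0, 0, 0, 0, 0.002, 45], [0, 0, 0, 0, 0, 0.0015, 45], [0, 0, 0, 0, 0, 0.001, 45], [0, 0, 0, 0, 0, 0.001, 45], [0, 0, 0, 0, 0, 0, 45], [0, 0, 0, 0, 0, 0, 45]],
  ],
)

```text
time: 33.75
ee_pos: [0.4951, -0.313, 0.1026]
eef_rot: [1.0, -0.0, 0.0, -0.0]
ft_force: [-0.5, 0.3, -1.0]
width: 0.0537
```

```bash
python3 - <<'E'
from h import *
s=read_state(); print(s["time"],s["ee_pos"],s["width"],s["ft_force"])
c=camera("side"); crop(c,350,40,490,220,3,"pics/d20.png")
E
```

```text
33.75 [ 0.49514423 -0.31299153  0.10260874] 0.05371852835128161 [-0.51555335  0.26177542 -1.01805317]
```

View pics/d20.png

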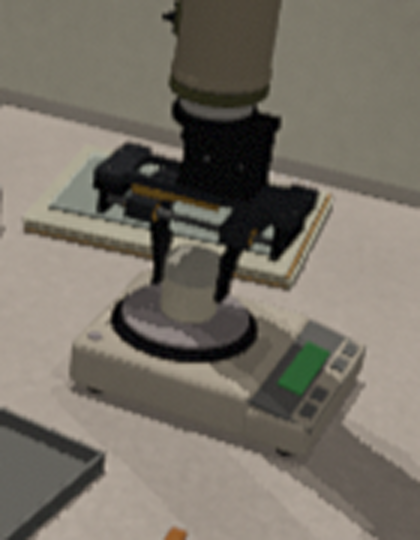

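Shift 1 mm in +y and lower in half-millimetre steps.

Request:
arm_command(
  commands=[
    [[0, 0, 0, 0, -0.001, 0.0005, 45], [0, 0, 0, 0, 0, 0.0005, 45], [0, 0, 0, 0, 0, 0, 45], [0, 0, 0, 0, 0, 0, 45]],
  ],
)

```text
time: 34.3
ee_pos: [0.4951, -0.312, 0.1016]
eef_rot: [1.0, 0.0, 0.0, 0.0]
ft_force: [0.0, -0.8, -0.9]
width: 0.0534
```

```bash
python3 - <<'E'
from h import *
for i in range(1):
    s=read_state(); print(s["time"],s["ee_pos"],s["width"],s["ft_force"])
E
```

```text
34.3 [ 0.49513509 -0.31198861  0.10155441] 0.05343588275624925 [ 0.03394074 -0.78749625 -0.91105581]
```

Request:
arm_command(
  commands=[
    [[0, 0, 0, 0, 0, 0.0005, 45], [0, 0, 0, 0, 0, 0, 45], [0, 0, 0, 0, 0, 0, 45]],
  ],
)

```text
time: 34.67
ee_pos: [0.4952, -0.312, 0.1012]
eef_rot: [1.0, 0.0, 0.0, 0.0]
ft_force: [-0.0, -0.1, 0.2]
width: 0.0536
```

Request:
arm_command(
  commands=[
    [[0, 0, 0, 0, 0, 0, 61], [0, 0, 0, 0, 0, 0, 63], [0, 0, 0, 0, 0, 0, 66], [0, 0, 0, 0, 0, 0, 75], [0, 0, 0, 0, 0, 0, 85], [0, 0, 0, 0, 0, 0, 95], [0, 0, 0, 0, 0, 0, 95]],
  ],
)

```text
time: 35.55
ee_pos: [0.4951, -0.312, 0.101]
eef_rot: [1.0, -0.0, 0.0, -0.0]
ft_force: [1.4, 0.9, 0.2]
width: 0.0809
```

Request:
arm_command(
  commands=[
    [[0, 0, 0, 0, 0, -0.008, 95], [0, 0, 0, 0, 0, -0.02, 95], [0, 0, 0, 0, 0, -0.03, 95], [0, 0, 0, 0, 0, -0.03, 90], [0, 0, 0, 0, 0, -0.018, 85], [0, 0, 0, 0, 0, -0.008, 80], [0, 0, 0, 0, 0, 0, 80], [0, 0, 0, 0, 0, 0, 75]],
  ],
)

```text
time: 36.55
ee_pos: [0.4947, -0.3118, 0.2139]
eef_rot: [1.0, -0.0, -0.001, -0.0]
ft_force: [0.9, -0.1, -0.5]
width: 0.0674
```

```bash
python3 - <<'E'
from h import *
s=read_state(); print(s["time"],s["ee_pos"],Rot.from_quat(s["eef_rot"]).as_matrix().round(4),s["width"],s["ft_force"])
c=camera("wrist"); cv2.imwrite("pics/w21.png",c["frame"][:,:,::-1])
c=camera("scene"); crop(c,170,140,370,250,4,"pics/s21.png")
E
```

```text
36.55 [ 0.49469421 -0.31177392  0.21393548] [[ 1.0e+00 -1.0e-04 -1.4e-03]
 [-1.0e-04 -1.0e+00  8.0e-04]
 [-1.4e-03 -8.0e-04 -1.0e+00]] 0.06740770275696954 [ 0.86775792 -0.08403055 -0.47814518]
```

View pics/w21.png

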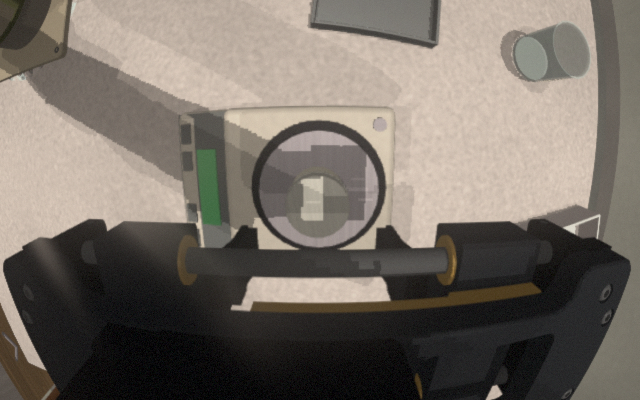

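View pics/s21.png

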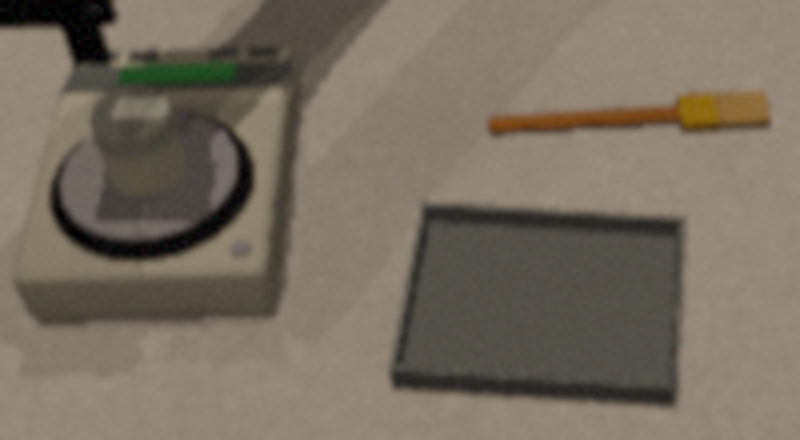

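Request:
arm_command(
  commands=[
    [[0, 0, 0, 0, -0.01, 0, 70], [0, 0, 0, 0, -0.03, 0, 66], [0, 0, 0, 0, -0.045, 0, 62], [0, 0, 0, -0.013, -0.05, 0, 62], [0, 0, 0, -0.013, -0.05, 0, 62], [0, 0, 0, -0.013, -0.05, 0, 62], [0, 0, 0, -0.013, -0.05, 0, 62], [0, 0, 0, -0.013, -0.05, 0, 62], [0, 0, 0, -0.013, -0.05, 0, 62], [0, 0, 0, -0.013, -0.05, 0, 62], [0, 0, 0, -0.013, -0.05, 0, 62], [0, 0, 0, -0.013, -0.05, 0, 62], [0, 0, 0, -0.001, -0.045, 0, 62], [0, 0, 0, 0, -0.03, 0, 62], [0, 0, 0, 0, -0.015, 0, 62], [0, 0, 0, 0, -0.005, 0, 62], [0, 0, 0, 0, 0, 0, 62], [0, 0, 0, 0, 0, 0, 62]],
  ],
)

```text
time: 38.9
ee_pos: [0.3775, 0.317, 0.2151]
eef_rot: [1.0, -0.001, 0.0, 0.0]
ft_force: [-0.4, -0.3, 0.1]
width: 0.0541
```

```bash
python3 - <<'E'
from h import *
s=read_state(); print(s["time"],s["ee_pos"],Rot.from_quat(s["eef_rot"]).as_matrix().round(4),s["width"],s["ft_force"])
c=camera("wrist"); cv2.imwrite("pics/w22.png",c["frame"][:,:,::-1])
E
```

```text
38.9 [0.37746339 0.31699899 0.21508761] [[ 1.0e+00 -1.4e-03  4.0e-04]
 [-1.4e-03 -1.0e+00 -5.0e-04]
 [ 4.0e-04  5.0e-04 -1.0e+00]] 0.054063483621130885 [-0.4439912  -0.25780534  0.14351435]
```

View pics/w22.png

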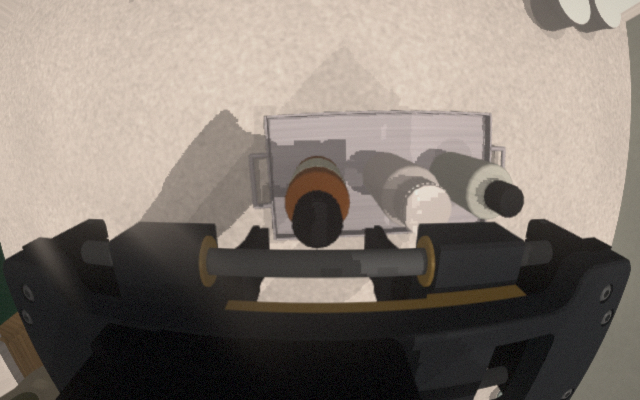

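Request:
arm_command(
  commands=[
    [[0, 0, 0, 0, 0, 0.01, 62], [0, 0, 0, 0, 0, 0.018, 62], [0, 0, 0, 0, 0, 0.018, 62], [0, 0, 0, 0, 0, 0.011, 62], [0, 0, 0, 0, 0, 0.006, 62], [0, 0, 0, 0, 0, 0, 62], [0, 0, 0, 0, 0, 0, 62]],
  ],
  newtons=35,
)

```text
time: 39.83
ee_pos: [0.3773, 0.3183, 0.1525]
eef_rot: [1.0, 0.0, 0.0, -0.0]
ft_force: [0.2, 0.1, 1.1]
width: 0.0541
```

```bash
python3 - <<'E'
from h import *
s=read_state(); print(s["time"],s["ee_pos"],s["width"],s["ft_force"])
E
```

```text
39.825 [0.37734369 0.31828031 0.15253016] 0.054082544677540235 [0.1884965  0.123288   1.11255804]
```

Request:
arm_command(
  commands=[
    [[0, 0, 0, 0, 0, 0, 50], [0, 0, 0, 0, 0, 0, 42], [0, 0, 0, 0, 0, 0, 36], [0, 0, 0, 0, 0, 0, 20], [0, 0, 0, 0, 0, 0, 20], [0, 0, 0, 0, 0, 0, 20], [0, 0, 0, 0, 0, 0, 20]],
  ],
)

```text
time: 40.7
ee_pos: [0.3773, 0.3181, 0.1522]
eef_rot: [1.0, -0.0, 0.0, -0.0]
ft_force: [0.9, -0.6, 1.2]
width: 0.0332
```

Request:
arm_command(
  commands=[
    [[0, 0, 0, 0, 0, -0.005, 20], [0, 0, 0, 0, 0, -0.015, 20], [0, 0, 0, 0, 0, -0.025, 20], [0, 0, 0, 0, 0, -0.025, 20], [0, 0, 0, 0.005, 0.01, -0.01, 20], [0, 0, 0, 0.01, 0.02, 0, 20], [0, 0, 0, 0.0145, 0.03, 0, 20], [0, 0, 0, 0.0145, 0.03, 0, 20], [0, 0, 0, 0.0145, 0.03, 0, 20], [0, 0, 0, 0.0145, 0.03, 0, 20], [0, 0, 0, 0.0145, 0.03, 0, 20], [0, 0, 0, 0.0145, 0.03, 0, 20], [0, 0, 0, 0.0145, 0.03, 0, 20], [0, 0, 0, 0.0145, 0.03, 0, 20], [0, 0, 0, 0.0145, 0.03, 0, 20], [0, 0, 0, 0.0145, 0.03, 0, 20], [0, 0, 0, 0.0145, 0.03, 0, 20], [0, 0, 0, 0.0135, 0.028, 0, 20], [0, 0, 0, 0.0075, 0.018, 0, 20], [0, 0, 0, 0.0025, 0.01, 0, 20]],
  ],
)

```text
time: 43.2
ee_pos: [0.5749, -0.099, 0.2316]
eef_rot: [1.0, -0.0, -0.0, -0.0]
ft_force: [0.8, 1.2, -4.1]
width: 0.0333
```

Request:
arm_command(
  commands=[
    [[0, 0, 0, 0, 0, 0, 20], [0, 0, 0, 0, 0, 0, 20], [0, 0, 0, 0, 0, 0, 20], [0, 0, 0, 0, 0, 0, 20]],
  ],
)

```text
time: 43.7
ee_pos: [0.575, -0.0974, 0.2321]
eef_rot: [1.0, 0.0, 0.0, -0.0]
ft_force: [-0.3, 0.7, -3.7]
width: 0.0333
```

```bash
python3 - <<'E'
from h import *
s=read_state(); print(s["time"],s["ee_pos"],Rot.from_quat(s["eef_rot"]).as_matrix().round(4),s["width"],s["ft_force"])
c=camera("side"); crop(c,190,50,410,370,1.8,"pics/d23.png")
E
```

```text
43.7 [ 0.57504902 -0.09741479  0.23214752] [[ 1.e+00  8.e-04  1.e-04]
 [ 8.e-04 -1.e+00  1.e-04]
 [ 1.e-04 -1.e-04 -1.e+00]] 0.0333154884800212 [-0.30874618  0.67019643 -3.70845907]
```

View pics/d23.png

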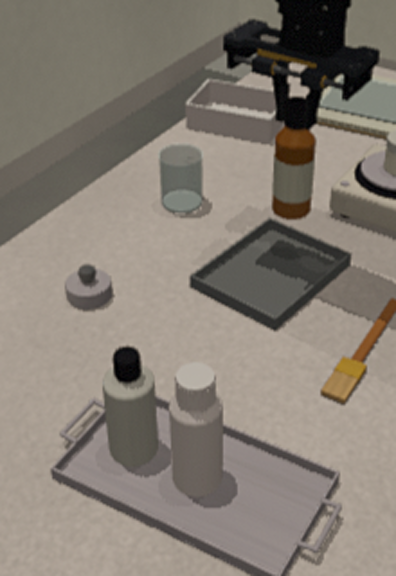

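Request:
arm_command(
  commands=[
    [[0, 0, 0, 0, 0, 0.014, 20], [0, 0, 0, 0, 0, 0.02, 20], [0, 0, 0, 0, 0, 0.018, 20], [0, 0, 0, 0, 0, 0.012, 20], [0, 0, 0, 0, 0, 0.006, 20], [0, 0, 0, 0, 0, 0.003, 20], [0, 0, 0, 0, 0, 0.003, 20], [0, 0, 0, 0, 0, 0.002, 20], [0, 0, 0, 0, 0, 0.001, 20], [0, 0, 0, 0, 0, 0, 20], [0, 0, 0, 0, 0, 0, 20]],
  ],
)

```text
time: 45.12
ee_pos: [0.5753, -0.098, 0.1533]
eef_rot: [1.0, -0.0, 0.0, 0.0]
ft_force: [0.2, -0.9, -3.4]
width: 0.0333
```

```bash
python3 - <<'E'
from h import *
s=read_state(); print(s["time"],s["ee_pos"],s["width"],s["ft_force"])
E
```

```text
45.125 [ 0.57527212 -0.09798808  0.15326385] 0.03334228742391129 [ 0.23849282 -0.90830622 -3.42599269]
```

Request:
arm_command(
  commands=[
    [[0, 0, 0, 0, 0, 0.0005, 20], [0, 0, 0, 0, 0, 0.0005, 20], [0, 0, 0, 0, 0, 0, 20], [0, 0, 0, 0, 0, 0, 39], [0, 0, 0, 0, 0, 0, 43], [0, 0, 0, 0, 0, 0, 50], [0, 0, 0, 0, 0, 0, 58], [0, 0, 0, 0, 0, 0, 66], [0, 0, 0, 0, 0, 0, 66]],
  ],
)

```text
time: 46.25
ee_pos: [0.5751, -0.098, 0.152]
eef_rot: [1.0, -0.0, 0.0, -0.0]
ft_force: [1.3, 0.0, 0.3]
width: 0.0562
```

```bash
python3 - <<'E'
from h import *
s=read_state(); print(s["time"],s["ee_pos"],s["width"],s["ft_force"])
c=camera("wrist"); crop(c,200,130,420,310,3,"pics/w24.png")
E
```

```text
46.25 [ 0.57510828 -0.09799758  0.15201931] 0.05617009156667177 [1.26524498 0.04633252 0.3455867 ]
```

View pics/w24.png

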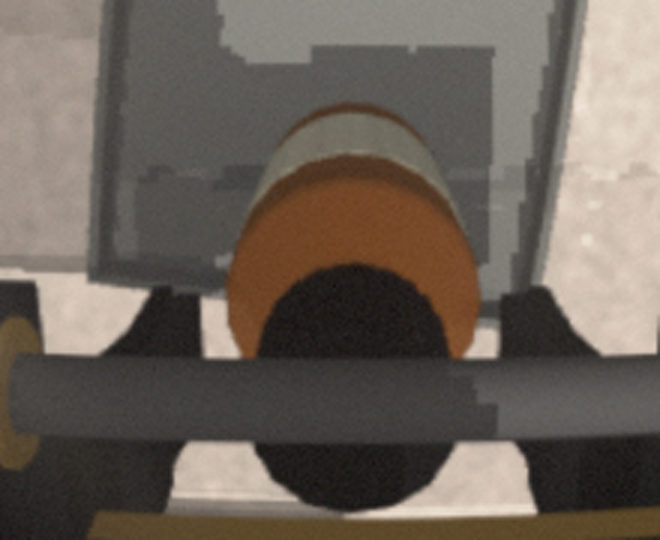

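Request:
arm_command(
  commands=[
    [[0, 0, 0, 0, 0, -0.01, 66], [0, 0, 0, 0, 0, -0.025, 66], [0, 0, 0, 0, 0, -0.02, 68], [0, 0, 0, 0, -0.011, -0.008, 68], [0, 0, 0, -0.007, -0.03, 0, 68], [0, 0, 0, -0.012, -0.045, 0, 68], [0, 0, 0, -0.014, -0.05, 0, 68], [0, 0, 0, -0.014, -0.05, 0, 68], [0, 0, 0, -0.014, -0.05, 0, 68], [0, 0, 0, -0.014, -0.05, 0, 68], [0, 0, 0, -0.014, -0.05, 0, 68], [0, 0, 0, -0.012, -0.04, 0, 68], [0, 0, 0, -0.01, -0.028, 0, 68], [0, 0, 0, -0.004, -0.013, 0, 68], [0, 0, 0, 0, -0.003, 0, 68], [0, 0, 0, 0, 0, 0, 68], [0, 0, 0, 0, 0, 0, 68]],
  ],
  newtons=30,
)

```text
time: 48.42
ee_pos: [0.4608, 0.3208, 0.215]
eef_rot: [1.0, -0.001, 0.0, 0.0]
ft_force: [-0.0, 0.3, 0.4]
width: 0.0594
```

```bash
python3 - <<'E'
from h import *
s=read_state(); print(s["time"],s["ee_pos"],Rot.from_quat(s["eef_rot"]).as_matrix().round(4),s["width"],s["ft_force"])
c=camera("wrist"); cv2.imwrite("pics/w25.png",c["frame"][:,:,::-1])
E
```

```text
48.425 [0.46079897 0.32084045 0.21504595] [[ 1.0e+00 -1.9e-03  3.0e-04]
 [-1.9e-03 -1.0e+00 -4.0e-04]
 [ 3.0e-04  4.0e-04 -1.0e+00]] 0.059352395778757935 [-0.00320192  0.33239444  0.43973179]
```

View pics/w25.png

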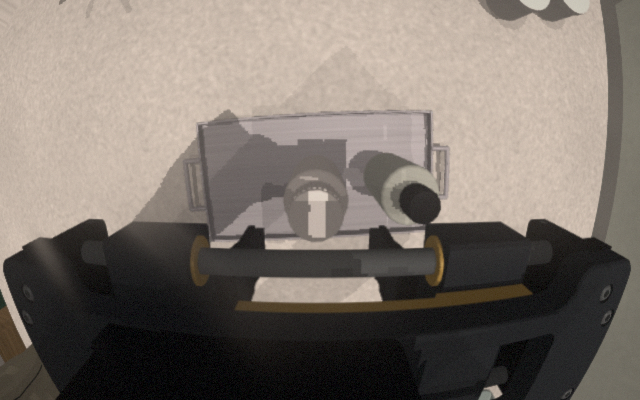

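Request:
arm_command(
  commands=[
    [[0, 0, 0, 0, 0, 0.01, 68], [0, 0, 0, 0, 0, 0.02, 68], [0, 0, 0, 0, 0, 0.022, 68], [0, 0, 0, 0, 0, 0.016, 68], [0, 0, 0, 0, 0, 0.008, 68], [0, 0, 0, 0, 0, 0.001, 68], [0, 0, 0, 0, 0, 0, 68], [0, 0, 0, 0, 0, 0, 68]],
  ],
)

```text
time: 49.48
ee_pos: [0.4604, 0.3223, 0.1387]
eef_rot: [1.0, -0.0, 0.001, -0.0]
ft_force: [-0.0, 0.5, 0.2]
width: 0.0593
```

Request:
arm_command(
  commands=[
    [[0, 0, 0, 0, 0, 0, 55], [0, 0, 0, 0, 0, 0, 50], [0, 0, 0, 0, 0, 0, 45], [0, 0, 0, 0, 0, 0, 30], [0, 0, 0, 0, 0, 0, 25], [0, 0, 0, 0, 0, 0, 25], [0, 0, 0, 0, 0, 0, 25]],
  ],
)

```text
time: 50.35
ee_pos: [0.4601, 0.322, 0.1381]
eef_rot: [1.0, 0.0, 0.0, -0.0]
ft_force: [-1.1, -0.8, 0.7]
width: 0.0395
```

```bash
python3 - <<'E'
from h import *
s=read_state(); print(s["time"],s["ee_pos"],s["width"],s["ft_force"])
E
```

```text
50.35 [0.46012823 0.32203785 0.13808503] 0.03947954018945518 [-1.10614454 -0.76186031  0.72676227]
```

Request:
arm_command(
  commands=[
    [[0, 0, 0, 0, 0, -0.005, 25], [0, 0, 0, 0, 0, -0.01, 25], [0, 0, 0, 0, 0, -0.02, 25], [0, 0, 0, 0, 0, -0.02, 25], [0, 0, 0, 0, 0.01, -0.005, 25], [0, 0, 0, 0.004, 0.02, 0, 25], [0, 0, 0, 0.008, 0.03, 0, 25], [0, 0, 0, 0.008, 0.03, 0, 25], [0, 0, 0, 0.008, 0.03, 0, 25], [0, 0, 0, 0.008, 0.03, 0, 25], [0, 0, 0, 0.008, 0.03, 0, 25], [0, 0, 0, 0.008, 0.03, 0, 25], [0, 0, 0, 0.008, 0.03, 0, 25], [0, 0, 0, 0.008, 0.03, 0, 25], [0, 0, 0, 0.008, 0.03, 0, 25], [0, 0, 0, 0.008, 0.028, 0, 25], [0, 0, 0, 0.002, 0.02, 0, 25], [0, 0, 0, 0, 0.01, 0, 25], [0, 0, 0, 0, 0.004, 0, 25], [0, 0, 0, 0, 0, 0, 25]],
  ],
)

```text
time: 52.85
ee_pos: [0.5459, -0.0395, 0.198]
eef_rot: [1.0, 0.0, -0.0, -0.0]
ft_force: [-0.0, 0.8, -1.7]
width: 0.0391
```

Request:
arm_command(
  commands=[
    [[0, 0, 0, 0, 0, 0, 25], [0, 0, 0, 0, 0, 0, 25]],
  ],
)

```text
time: 53.1
ee_pos: [0.5461, -0.0394, 0.1981]
eef_rot: [1.0, 0.0, 0.0, -0.0]
ft_force: [0.2, 0.0, -1.4]
width: 0.0394
```

```bash
python3 - <<'E'
from h import *
s=read_state(); print(s["time"],s["ee_pos"],Rot.from_quat(s["eef_rot"]).as_matrix().round(4),s["width"],s["ft_force"])
c=camera("side"); crop(c,190,50,410,370,1.8,"pics/d26.png")
E
```

```text
53.1 [ 0.54613804 -0.03935305  0.19809823] [[ 1.e+00  1.e-03  2.e-04]
 [ 1.e-03 -1.e+00  2.e-04]
 [ 2.e-04 -2.e-04 -1.e+00]] 0.03935771271324327 [ 0.21500847  0.01016487 -1.36429752]
```

View pics/d26.png

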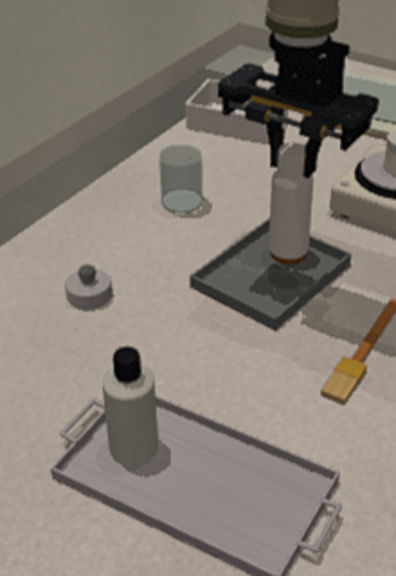

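Down from 0.1981 to 0.1391, check, then release.

Request:
arm_command(
  commands=[
    [[0, 0, 0, 0, 0, 0.01, 25], [0, 0, 0, 0, 0, 0.016, 25], [0, 0, 0, 0, 0, 0.014, 25], [0, 0, 0, 0, 0, 0.009, 25], [0, 0, 0, 0, 0, 0.005, 25], [0, 0, 0, 0, 0, 0.003, 25], [0, 0, 0, 0, 0, 0.0015, 25], [0, 0, 0, 0, 0, 0.0005, 25], [0, 0, 0, 0, 0, 0, 25], [0, 0, 0, 0, 0, 0, 25]],
  ],
)

```text
time: 54.4
ee_pos: [0.5462, -0.04, 0.1392]
eef_rot: [1.0, -0.0, 0.0, 0.0]
ft_force: [-0.0, 0.6, -2.1]
width: 0.0395
```

```bash
python3 - <<'E'
from h import *
s=read_state(); print(s["time"],s["ee_pos"],s["width"],s["ft_force"])
E
```

```text
54.4 [ 0.54621599 -0.04001231  0.13922738] 0.03946537683896547 [-0.00418906  0.57921843 -2.14017442]
```

Request:
arm_command(
  commands=[
    [[0, 0, 0, 0, 0, 0.0005, 25], [0, 0, 0, 0, 0, 0.0003, 25], [0, 0, 0, 0, 0, 0, 25], [0, 0, 0, 0, 0, 0, 46], [0, 0, 0, 0, 0, 0, 50], [0, 0, 0, 0, 0, 0, 56], [0, 0, 0, 0, 0, 0, 62], [0, 0, 0, 0, 0, 0, 68], [0, 0, 0, 0, 0, 0, 68]],
  ],
)

```text
time: 55.52
ee_pos: [0.5461, -0.04, 0.1382]
eef_rot: [1.0, 0.0, 0.0, 0.0]
ft_force: [-0.5, 0.3, -0.2]
width: 0.0581
```

```bash
python3 - <<'E'
from h import *
s=read_state(); print(s["time"],s["ee_pos"],s["width"],s["ft_force"])
c=camera("wrist"); crop(c,200,130,420,310,3,"pics/w27.png")
E
```

```text
55.525 [ 0.54613821 -0.03997435  0.13822649] 0.058062429506209566 [-0.48227611  0.33804487 -0.24648699]
```

View pics/w27.png

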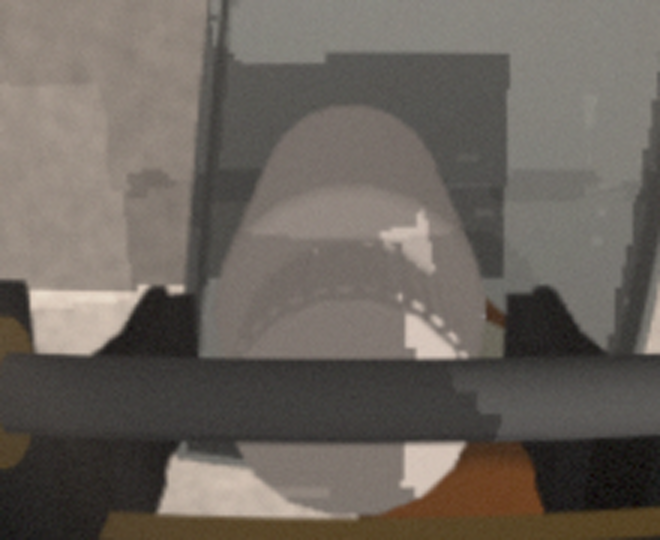

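Request:
arm_command(
  commands=[
    [[0, 0, 0, 0, 0, -0.01, 68], [0, 0, 0, 0, 0, -0.025, 68], [0, 0, 0, 0, 0, -0.03, 66], [0, 0, 0, 0, -0.01, -0.012, 62], [0, 0, 0, -0.001, -0.03, 0, 60], [0, 0, 0, -0.001, -0.045, 0, 60], [0, 0, 0, -0.001, -0.05, 0, 60], [0, 0, 0, 0, -0.05, 0, 60], [0, 0, 0, 0, -0.05, 0, 60], [0, 0, 0, 0, -0.05, 0, 60], [0, 0, 0, 0, -0.045, 0, 60], [0, 0, 0, 0, -0.025, 0, 60], [0, 0, 0, 0, -0.01, 0, 60], [0, 0, 0, 0, -0.001, 0, 60], [0, 0, 0, 0, 0, 0, 60], [0, 0, 0, 0, 0, 0, 60]],
  ],
)

```text
time: 57.58
ee_pos: [0.5436, 0.3248, 0.2154]
eef_rot: [1.0, -0.001, 0.0, 0.0]
ft_force: [0.3, -0.2, -0.0]
width: 0.052
```

```bash
python3 - <<'E'
from h import *
s=read_state(); print(s["time"],s["ee_pos"],Rot.from_quat(s["eef_rot"]).as_matrix().round(4),s["width"],s["ft_force"])
c=camera("wrist"); cv2.imwrite("pics/w28.png",c["frame"][:,:,::-1])
E
```

```text
57.575 [0.54359328 0.32481175 0.21542959] [[ 1.0e+00 -1.6e-03  5.0e-04]
 [-1.6e-03 -1.0e+00 -4.0e-04]
 [ 5.0e-04  4.0e-04 -1.0e+00]] 0.05202402762182884 [ 0.25538558 -0.22687009 -0.02090923]
```

View pics/w28.png

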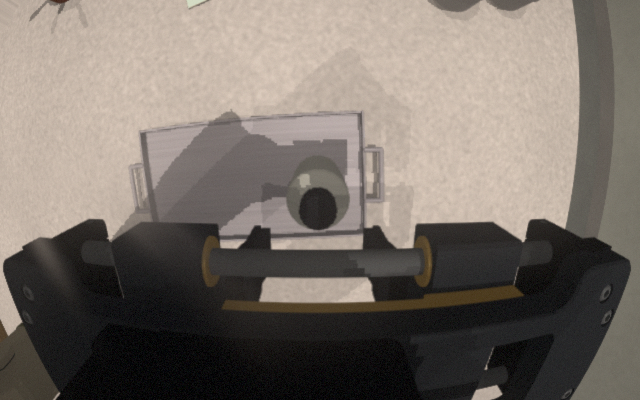

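Request:
arm_command(
  commands=[
    [[0, 0, 0, 0, 0, 0.01, 60], [0, 0, 0, 0, 0, 0.02, 60], [0, 0, 0, 0, 0, 0.025, 60], [0, 0, 0, 0, 0, 0.02, 60], [0, 0, 0, 0, 0, 0.009, 60], [0, 0, 0, 0, 0, 0.004, 60], [0, 0, 0, 0, 0, 0, 60], [0, 0, 0, 0, 0, 0, 60]],
  ],
)

```text
time: 58.62
ee_pos: [0.5435, 0.3263, 0.1281]
eef_rot: [1.0, -0.0, 0.001, -0.0]
ft_force: [0.6, 0.6, 0.1]
width: 0.0519
```

Request:
arm_command(
  commands=[
    [[0, 0, 0, 0, 0, 0, 40], [0, 0, 0, 0, 0, 0, 34], [0, 0, 0, 0, 0, 0, 28], [0, 0, 0, 0, 0, 0, 10], [0, 0, 0, 0, 0, 0, 10], [0, 0, 0, 0, 0, 0, 10], [0, 0, 0, 0, 0, 0, 10]],
  ],
)

```text
time: 59.5
ee_pos: [0.5433, 0.326, 0.1274]
eef_rot: [1.0, -0.0, 0.0, -0.0]
ft_force: [1.5, 0.5, -0.3]
width: 0.0274
```

```bash
python3 - <<'E'
from h import *
s=read_state(); print(s["time"],s["ee_pos"],s["width"],s["ft_force"])
E
```

```text
59.5 [0.54334987 0.32597984 0.1273912 ] 0.02739034735310218 [ 1.510456    0.54771201 -0.33837748]
```

Request:
arm_command(
  commands=[
    [[0, 0, 0, 0, 0, -0.005, 10], [0, 0, 0, 0, 0, -0.01, 10], [0, 0, 0, 0, 0, -0.02, 10], [0, 0, 0, 0, 0, -0.02, 10], [0, 0, 0, 0, 0.01, -0.005, 10], [0, 0, 0, 0.004, 0.02, 0, 10], [0, 0, 0, 0.004, 0.028, 0, 10], [0, 0, 0, 0.004, 0.028, 0, 10], [0, 0, 0, 0.004, 0.028, 0, 10], [0, 0, 0, 0.004, 0.028, 0, 10], [0, 0, 0, 0.004, 0.028, 0, 10], [0, 0, 0, 0.004, 0.028, 0, 10], [0, 0, 0, 0.004, 0.028, 0, 10], [0, 0, 0, 0.004, 0.028, 0, 10], [0, 0, 0, 0.004, 0.028, 0, 10], [0, 0, 0, 0.004, 0.02, 0, 10], [0, 0, 0, 0.004, 0.01, 0, 10], [0, 0, 0, 0, 0.003, 0, 10], [0, 0, 0, 0, 0, 0, 10], [0, 0, 0, 0, 0, 0, 10]],
  ],
)

```text
time: 62.0
ee_pos: [0.591, 0.0121, 0.1873]
eef_rot: [1.0, 0.001, 0.0, -0.0]
ft_force: [-0.2, -0.0, -2.6]
width: 0.0272
```

Request:
arm_command(
  commands=[
    [[0, 0, 0, 0, 0, 0, 10], [0, 0, 0, 0, 0, 0, 10]],
  ],
)

```text
time: 62.25
ee_pos: [0.5911, 0.0113, 0.1873]
eef_rot: [1.0, 0.0, 0.0, -0.0]
ft_force: [0.4, 0.8, -2.2]
width: 0.0272
```

```bash
python3 - <<'E'
from h import *
s=read_state(); print(s["time"],s["ee_pos"],Rot.from_quat(s["eef_rot"]).as_matrix().round(4),s["width"],s["ft_force"])
c=camera("side"); crop(c,190,50,410,370,1.8,"pics/d29.png")
E
```

```text
62.25 [0.59110623 0.01134213 0.18729629] [[ 1.e+00  5.e-04  1.e-04]
 [ 5.e-04 -1.e+00  0.e+00]
 [ 1.e-04 -0.e+00 -1.e+00]] 0.027206952439137077 [ 0.43671527  0.78270884 -2.15752789]
```

View pics/d29.png

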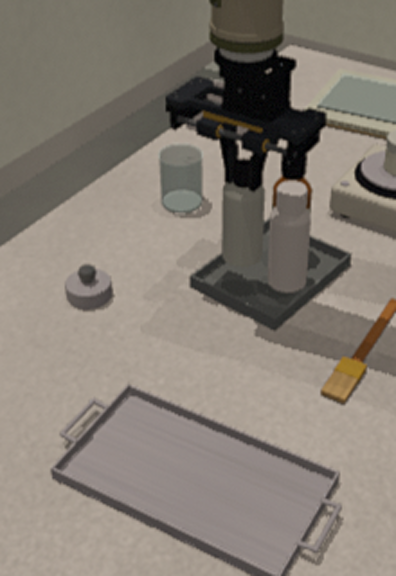

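Request:
arm_command(
  commands=[
    [[0, 0, 0, -0.002, 0, 0.01, 10], [0, 0, 0, -0.002, 0, 0.016, 10], [0, 0, 0, 0, 0, 0.014, 10], [0, 0, 0, 0, 0, 0.009, 10], [0, 0, 0, 0, 0, 0.005, 10], [0, 0, 0, 0, 0, 0.003, 10], [0, 0, 0, 0, 0, 0.0015, 10], [0, 0, 0, 0, 0, 0, 10], [0, 0, 0, 0, 0, 0, 10]],
  ],
)

```text
time: 63.42
ee_pos: [0.5873, 0.0111, 0.1291]
eef_rot: [1.0, 0.0, 0.0, -0.0]
ft_force: [1.3, 0.3, -2.8]
width: 0.0274
```

```bash
python3 - <<'E'
from h import *
s=read_state(); print(s["time"],s["ee_pos"],s["width"],s["ft_force"])
E
```

```text
63.425 [0.58728339 0.01106338 0.12906048] 0.02736482134399481 [ 1.29888581  0.34440756 -2.84152453]
```

Request:
arm_command(
  commands=[
    [[0, 0, 0, 0, 0, 0.0005, 10], [0, 0, 0, 0, 0, 0.0005, 10], [0, 0, 0, 0, 0, 0, 10], [0, 0, 0, 0, 0, 0, 33], [0, 0, 0, 0, 0, 0, 37], [0, 0, 0, 0, 0, 0, 44], [0, 0, 0, 0, 0, 0, 52], [0, 0, 0, 0, 0, 0, 60], [0, 0, 0, 0, 0, 0, 60]],
  ],
)

```text
time: 64.55
ee_pos: [0.5871, 0.011, 0.1278]
eef_rot: [1.0, -0.0, 0.0, -0.0]
ft_force: [-0.5, -0.7, -0.0]
width: 0.051
```

```bash
python3 - <<'E'
from h import *
s=read_state(); print(s["time"],s["ee_pos"],s["width"],s["ft_force"])
c=camera("wrist"); crop(c,200,130,420,310,3,"pics/w30.png")
E
```

```text
64.55 [0.58711933 0.0110016  0.12775915] 0.05103261384892681 [-0.47319336 -0.7491709  -0.00129781]
```

View pics/w30.png

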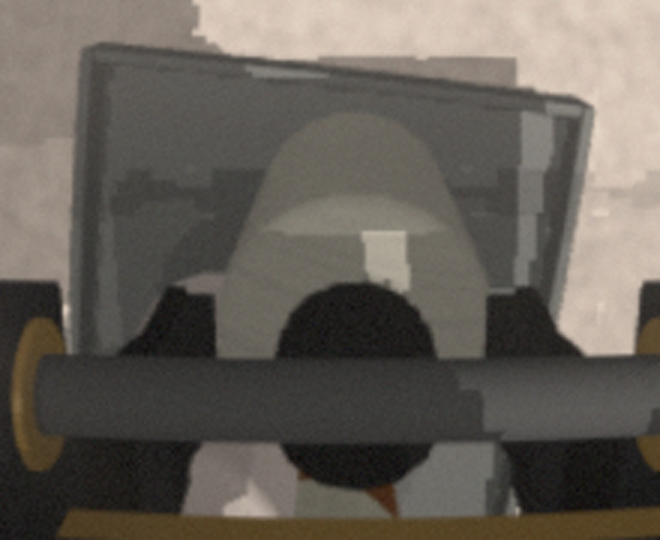

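Request:
arm_command(
  commands=[
    [[0, 0, 0, 0, 0, -0.01, 60], [0, 0, 0, 0, 0, -0.025, 60], [0, 0, 0, 0, 0, -0.035, 60], [0, 0, 0, 0, 0, -0.035, 60], [0, 0, 0, 0, 0, -0.03, 60], [0, 0, 0, 0, 0.005, -0.015, 60], [0, 0, 0, -0.003, 0.02, -0.005, 60], [0, 0, 0, -0.004, 0.03, 0, 60], [0, 0, 0, -0.004, 0.03, 0, 60], [0, 0, 0, -0.002, 0.02, 0, 60], [0, 0, 0, 0, 0.007, 0, 60], [0, 0, 0, 0, 0, 0, 60], [0, 0, 0, 0, 0, 0, 60], [0, 0, 0, 0, 0, 0, 60]],
  ],
)

```text
time: 66.35
ee_pos: [0.5743, -0.0999, 0.2828]
eef_rot: [1.0, 0.001, 0.0, -0.0]
ft_force: [0.2, -0.5, 0.2]
width: 0.0524
```

```bash
python3 - <<'E'
from h import *
import pickle
s=read_state(); print(s["time"],s["ee_pos"],s["eef_rot"],s["width"],s["ft_force"])
c=camera("wrist"); pickle.dump(c,open("c2.pkl","wb"))
crop(c,190,60,390,240,4,"pics/w31.png")
c=camera("scene"); cv2.imwrite("pics/s31.png",c["frame"][:,:,::-1])
c=camera("side"); cv2.imwrite("pics/d31.png",c["frame"][:,:,::-1])
E
```

```text
66.35 [ 0.5742706  -0.09992649  0.28276776] [ 9.99999673e-01  7.90534172e-04  6.33663961e-05 -1.55363305e-04] 0.052437713852268836 [ 0.20475166 -0.49800572  0.16214569]
```

View pics/w31.png

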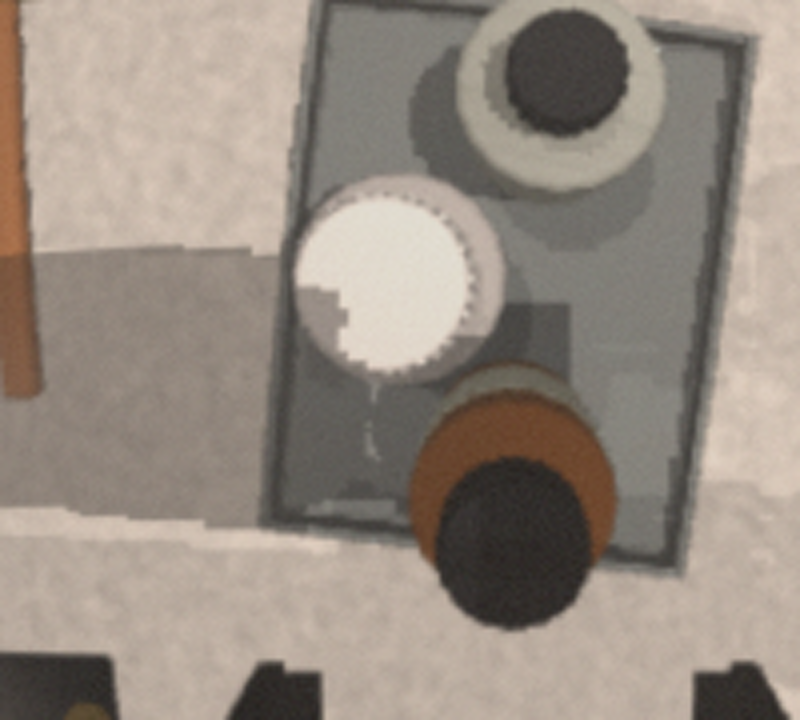

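View pics/s31.png

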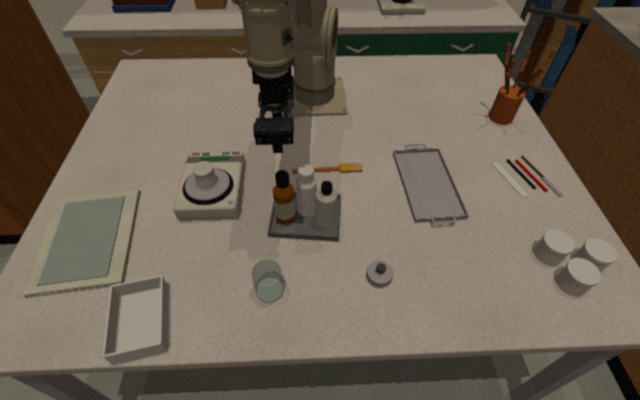

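View pics/d31.png

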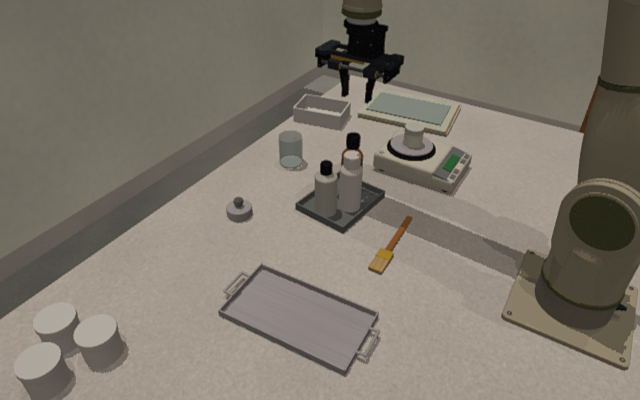

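```bash
python3 - <<'E'
from h import *
import pickle
for f,M,W,A in [("c1.pkl",(568,59),(379,269),(515,527)),("c2.pkl",(568,72),(383,283),(514,542))]:
    c=pickle.load(open(f,"rb"))
    w=lambda a,z: onz(c,190+(a[0]+.5)/4-.5,60+(a[1]+.5)/4-.5,"wrist",z)
    print(w(M,.15),w(W,.16),w(A,.176))
c=camera("scene"); crop(c,170,140,250,220,6,"pics/s32.png")
c=camera("side"); crop(c,370,110,480,200,6,"pics/d32.png")
E
```

```text
[0.5873 0.0092 0.15  ] [ 0.5449 -0.0391  0.16  ] [ 0.5746 -0.0944  0.176 ]
[0.5864 0.0097 0.15  ] [ 0.545 -0.039  0.16 ] [ 0.5741 -0.0944  0.176 ]
```

View pics/s32.png

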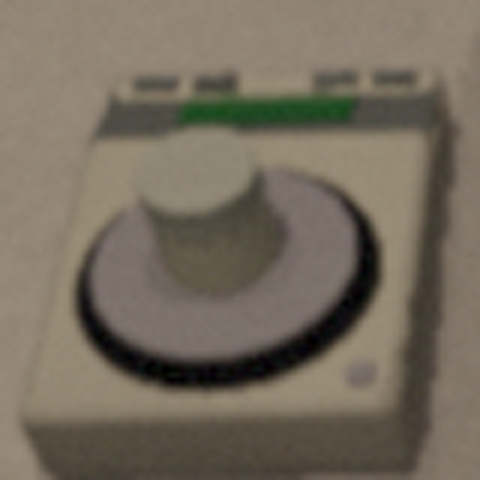

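View pics/d32.png

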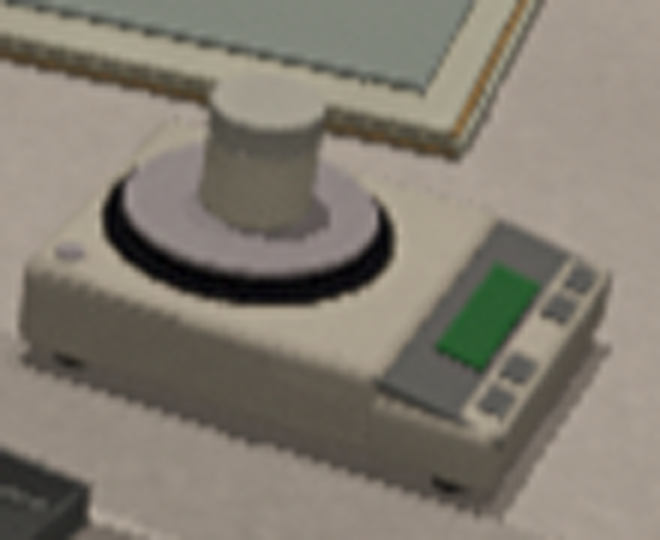

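Every bottle is back within about 1 mm of where it started. The jar stands upright and central on the pan, and the arm is clear of everything, so I am handing in.

```bash
python3 - <<'E'
from bench import close_job
print(close_job())
E
```

```text
the job is handed in; nothing more can be done
None
```

The job is done and handed in at about 66.5 s of the 141 s allowed. I moved the metal, white and amber bottles onto the steel tray. Then I set the jar on the balance pan and put the amber, white and metal bottles back in the grey tray.

- **Bottles:** From the same wrist-camera viewpoint, the cap positions before and after agree within about 1 mm for all three. They stand upright in both outside views.
- **Jar:** I released it at (0.495, -0.312); my wrist-camera fit put the pan's middle at the same point, within about 1 mm. Scene and side views, the latter by eye, put the middle within 2–3 mm of that. After I let go, the jar looked upright and central in all three views.
- **Beaker, brush and pressing weight:** Nothing I did went near them, and they look unmoved in the pictures. I did not measure them.
- **Arm:** At hand-in the gripper was empty and clear of everything. At the readings between moves the wrist force was a few newtons; I did not log it during the moves.

One slip: I carried the metal bottle 4 mm too far in x on its way back. I corrected that before lowering it. The metal and amber bottles may also have dropped up to 1 mm when I released them onto the steel tray. The checks found no other faults.

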